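Tighten the loose hold-down bolt of the bench vice

ROBOT

A 7-joint arm with a two-finger parallel gripper is mounted at the origin on the work surface. World frame = base frame: x ahead of the robot, y to its left, z up, the work surface at z = 0. Lengths are in m, angles in rad, forces in N, time in s.
With the tool pointing down it reaches from about 0.4 to 0.875 m from the base axis. Payload 4.4 kg.
Tool frame: the origin (TCP) lies on the centre line of the jaws, within the pads' length; the fingertips stand env.finger_overhang ahead of it and the grasp point (between the pads) lies 5 mm behind it (env.finger_overhang is the distance from the TCP to the fingertips, in m); x points along the fingers, y is the direction in which the jaws open and shut, and the axes are right-handed (so a half turn about x gives the same grasp; the last joint's range is limited). The gripper opens to 85 mm and grips with 20 to 120 N. Pads are 22 mm wide; open, the fingers measure 114 mm over their backs; the gripper's body (76 mm by 85 mm) begins 54 mm behind the grasp point. The pads swing forward as they close: fully open they stand 13 mm farther back than shut.
Start: joints at [-1.341, 0.628, 0.038, 1.517, -0.027, 0.996, -0.02], TCP at [0.189, 0.622, 0.245] pointing down, gripper open.
Joint ranges: [-3.06, 3.06], [-0.37, 2.12], [-1.25, 1.32], [0.18, 2.47], [-1.1, 4.24], [0.23, 1.98], [-2.94, 2.94]. Speed limits (rad/s): [2.57, 2.57, 3.14, 3.14, 3.14, 3.14, 3.14].

INTERFACE

Orientations are given as a unit quaternion [x, y, z, w].
In Python, from rig import env, optics, job gives the robot as it stands. The module is installed in compiled form; this text tells all that it offers.
- The arm moves only by the tool carry_out, never from a script. Its argument "moves" is a list of rows, each a list of 7 numbers: the shift along the tool's x, y, z in cm, then the turn, a rotation vector about the tool's x, y, z in degrees, then the closure in counts, from 0 (fully open) to 255 (shut). In form: [[tx, ty, tz, rx, ry, rz, hand], ...]. A call has 1 to 20 rows; each row is the pose to reach, as a shift and turn from the pose measured when the call began, along the tool's axes at that moment; what a row does not reach only later rows make up. A row lasts 1/8 s, in which the tool goes at most 62.5 mm and 10.7 degrees, less where a joint would pass 70% of its speed; a pose out of reach is approached as far as the arm can. A call with a gripper value outside its range is refused whole. The fingers move at their own pace and stop on an object; "squeeze" is the grip in N (left out, the last holds). Time passes only in rows, so rows that repeat a pose let the fingers close. It gives the time, the measured TCP pose, the force and the opening at its end, in the units of the state.
- env.observe(): the state, without advancing time (a new reading comes with each control period).
- optics.grab_frame(name): name is "side" or "top" or "wrist"; returns the picture (400x640x3 uint8, red, green, blue); there is no depth.
- optics.get_calibration(name): a dict with "intrinsics" (3x3 intrinsics, pixels), "R" (3x3) and "t" (3): a world point X has camera coordinates R X + t. Camera axes: x right, y down, z forward; pixel columns grow to the right and rows downward; lengths in m; the calibration is good to about 2 mm. A picture is of the moment at which its call begins: read the wrist's pose just before it. get_calibration takes no time and is no camera call; for the wrist camera it gives the pose at the moment of the call.
- job.sign_off(): hands the job in, once; it reports no verdict.
The state is a dict: "time": time; "joint_pos": joint angles; "joint_vel": joint speeds; "joint_torque": joint torques, N m; "tcp_pos": TCP position; "ee_rot": TCP orientation; "ft_force": force on the tool from outside, world axes, zero at the start; "torque": the same for the moment, N m; "width": opening from 0.0 (shut) to 1.0 (fully open).
Only numpy, scipy, OpenCV 4.12 (cv2) and the standard library are available. Lean on these libraries where they do the work, as an engineer would, in place of code of your own. Each camera call takes 0.05 s, during which the arm holds its last target.

TASK

The vice's mounting bolt on the side facing the robot has worked loose. Take the largest T-handle hex key from the plywood stand and rest it lightly on the bolt's sunken head - no leaning on it - turning it until it drops into the hexagon socket, then turn it clockwise (seen from above) until the bolt is tight. Hang the key back upright in its empty hole in the stand, down on its collar, let go of it, and leave the other keys and the things lying about where they are.

Things in the scene. Friction and masses are not known exactly. Their poses are not given: they have to be found in the camera images.
- loose_bolt (a point): loose bolt: centre of the top face of its black 30 mm head, axis upright, 32 mm above the bench, sunk in a 34 mm bore in a 54 mm round boss on the vice's near side (boss top 12 mm higher). Its round mouth narrows from 25.4 to 20.4 mm; at 4 mm below the face a ledge, in it a hexagon socket 17.7 mm across flats, floor 14 mm below the face. The hexagon's angle is unknown, differs each time, repeats every 60 degrees
- bolt (a joint): turn of the loose bolt, rad, growing clockwise from above: tight against a hard stop at 1.5, starts between 0.2 and 0.9. It does not tell how the hexagon points. Resists turning with 0.2 N m, so stays put while the key only rests on it; at the stop it rises steeply past 0.3. Over 25 N on it before the key drops in damages it
- vice: low machine vice of dark cast iron fixed on the bench, 300 mm long along its y, 104 mm wide, 78 mm high (86 mm with the pine piece in its jaws); lead screw and tommy bar reach 218 mm from the middle at -y. Origin on the bench at the base's middle, z up. Two ear bosses, 44 mm high, at x = -90 mm (the loose bolt, facing the robot) and +90 mm (tight, leave alone)
- key_large: largest T-handle hex key, upright in the stand, about 0.40 kg: steel hexagon bar 17 mm across flats (two of them facing +y and -y), flat tip, 95 mm long; then a black round collar 38 mm wide, narrowing upward to a 19 mm neck; then a black grip along x, 104 mm long, 20 mm thick (y), 113 to 137 mm above the tip. Origin at the tip's centre, z up; its yaw in the hole is arbitrary
- key_tip (a point): centre of the lower end of the largest key's bar (its origin). Resting on the bolt's ledge with 3 to 8 N at a wrong angle it stays 4 to 5 mm below the bolt's top face; within about 5 degrees of a right one (every 60 degrees) it drops to the socket's floor, 14 mm below the face
- key_grip (a point): centre of the largest key's T grip, 125 mm above its tip, axes as the key's: take the grip across its 20 mm thickness, along the key's y
- stand: plywood key stand: shelf 70 by 230 mm, 14 mm thick, top 108 mm above the bench, on end cheeks. Origin on the bench under its middle, z up, length along y. Three 24 mm through holes (rims flared to 30 mm) at y = -78, 0, +78 mm; a key hangs in each, collar on the shelf; which key is where varies. The largest hangs with its tip 13 mm above the bench
- key_mid: bystander: middle T-handle key in the stand, 12 mm bar 85 mm long, grip 84 mm long. Origin at the tip, z up
- key_small: bystander: smallest T-handle key in the stand, 8 mm bar 75 mm long, grip 66 mm long. Origin at the tip, z up
- hammer: bystander: hammer lying on the bench, origin under its handle
- screwdriver: bystander: screwdriver lying on the bench
- glue: bystander: cream glue bottle, 68 mm wide, 185 mm high, origin under its centre
- tape: bystander: tape measure, 72 mm long, 66 mm high, origin under its centre
- offcut: bystander: pine offcut, 45 x 140 x 19 mm, origin under its centre

How it is judged:
By the outcome, as a careful person would: the job done as asked, in the order asked, and still so for the second after the job is handed in, with the robot touching nothing.
It also fails if it takes over 64 s, if anything falls off the work surface, if the arm or the gripper's body presses on something with over 40 N, if the wrist force passes 120 N, or if a joint passes its speed limit or range.

## Working session

There is one attempt and no reset: what is moved stays moved. The work goes in short steps, Python scripts to look and compute and a tool call to move; the robot and the scene stay as the last step left them, time stands still between calls to the robot, and variables do not carry over. Pictures are saved under pics/ and viewed, and the job is handed in when it is done.

Besides the shell and the picture viewer there is one more tool, called after "Request:" as a command line: name --pt "numbers of a row" for each row, then --argument value for the rest. carry_out: Moves the arm, as the interface text tells. Its arguments: {"type":"object","properties":{"moves":{"type":"array","items":{"type":"array","items":{"type":"number"}}},"squeeze":{"type":"number"}},"required":["moves"]}

```bash
mkdir -p pics; python3 - <<'E'
from rig import env, optics, job
import cv2
s=env.observe()
print({k:v for k,v in s.items()}, env.finger_overhang)
for n in ("top","side","wrist"):
    c=optics.get_calibration(n); print(n,c)
    im=optics.grab_frame(n); cv2.imwrite(f"pics/{n}0.png",im[:,:,::-1])
E
```

```text
{'time': 0.0, 'joint_pos': array([-1.34079481,  0.62933946,  0.03844027,  1.51836292, -0.0269767 ,
        0.99627169, -0.02000324]), 'joint_vel': array([ 0.00051585,  0.00127864,  0.0012666 ,  0.00179259, -0.00013795,
       -0.00054918,  0.00020305]), 'joint_torque': array([-3.85134890e-04, -5.63408625e+01,  1.22638173e+00, -1.93450338e+01,
        1.10350846e-02,  1.03152005e-02, -4.90215569e-06]), 'tcp_pos': array([0.18928543, 0.62121587, 0.24439497]), 'ee_rot': array([ 0.10354322,  0.69946946, -0.10485058,  0.69930511]), 'ft_force': array([0.36209636, 0.19163807, 0.48680395]), 'torque': array([-0.01220962,  0.01890068,  0.02529735]), 'width': 0.9993963372922533} 0.014
top {'intrinsics': array([[492.39766818,   0.        , 316.12481086],
       [  0.        , 492.39766818, 197.92548914],
       [  0.        ,   0.        ,   1.        ]]), 'R': array([[-0.01731465, -0.99972132,  0.01604635],
       [-0.99515299,  0.0156773 , -0.0970811 ],
       [ 0.09680248, -0.0176495 , -0.99514711]]), 't': array([-0.01108155,  0.55302041,  1.60325135])}
side {'intrinsics': array([[411.23728437,   0.        , 318.48611452],
       [  0.        , 411.23728437, 202.41987853],
       [  0.        ,   0.        ,   1.        ]]), 'R': array([[ 0.93987174, -0.34151634, -0.00277494],
       [-0.2406004 , -0.65633527, -0.71507724],
       [ 0.24238927,  0.67274855, -0.69903994]]), 't': array([-0.52002723,  0.22791108,  0.92381109])}
wrist {'intrinsics': array([[344.06166913,   0.        , 322.97948975],
       [  0.        , 344.06166913, 196.71173517],
       [  0.        ,   0.        ,   1.        ]]), 'R': array([[ 0.29200912,  0.95641429, -0.00154403],
       [ 0.90907679, -0.27705386,  0.31116   ],
       [ 0.29717009, -0.0922652 , -0.95035629]]), 't': array([-0.64922804, -0.03928417,  0.38079898])}
```

View pics/top0.png

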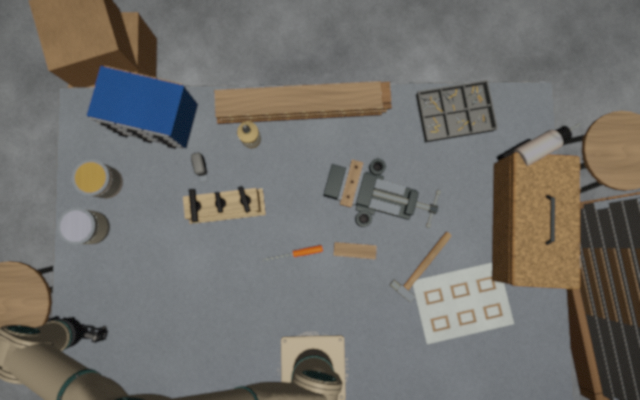

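View pics/side0.png

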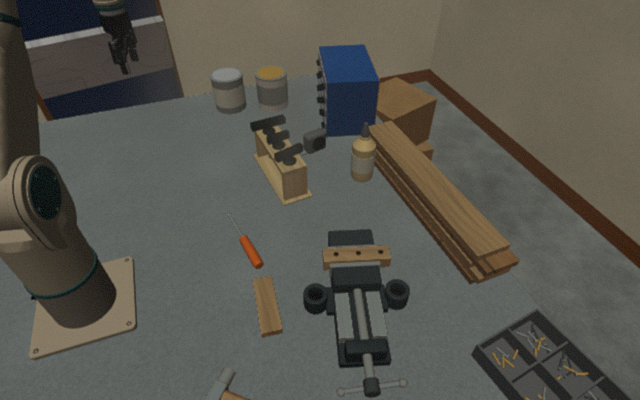

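View pics/wrist0.png

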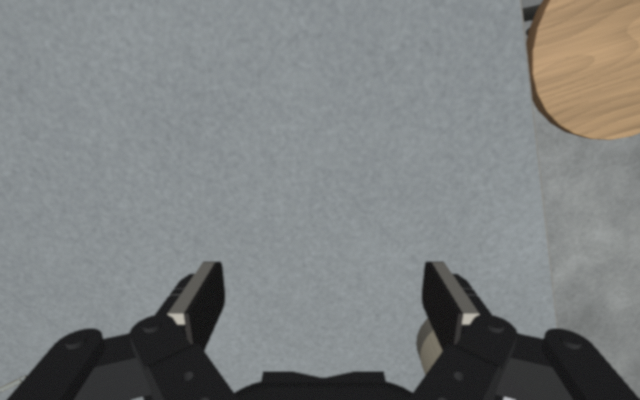

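```bash
cat > h.py <<'E'
from rig import env, optics, job
import cv2, numpy as np
from scipy.spatial.transform import Rotation as R
def ray(n,u,v,z,c=None):
    c=c or optics.get_calibration(n); K,Rm,t=c["intrinsics"],c["R"],c["t"]
    o=-Rm.T@t; d=Rm.T@np.linalg.inv(K)@np.array([u,v,1.]); return o+d*(z-o[2])/d[2]
def proj(n,X,c=None):
    c=c or optics.get_calibration(n); p=c["intrinsics"]@(c["R"]@np.asarray(X,float)+c["t"]); return p[:2]/p[2]
def crop(img,x,y,w,h,f,name):
    cv2.imwrite(name,cv2.resize(img[y:y+h,x:x+w],None,fx=f,fy=f,interpolation=cv2.INTER_CUBIC))
E
python3 - <<'E'
from h import *
a=cv2.imread("pics/top0.png"); crop(a,170,170,110,70,7,"pics/t1.png"); crop(a,310,140,140,100,5.5,"pics/t2.png")
a=cv2.imread("pics/side0.png"); crop(a,230,100,100,110,5.4,"pics/s1.png"); crop(a,280,220,150,110,5.3,"pics/s2.png")
E
```

```text
(no output)
```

View pics/t1.png

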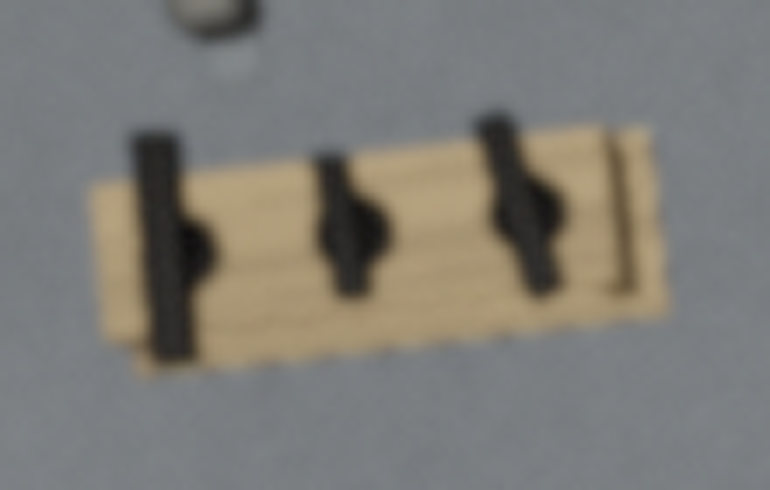

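View pics/t2.png

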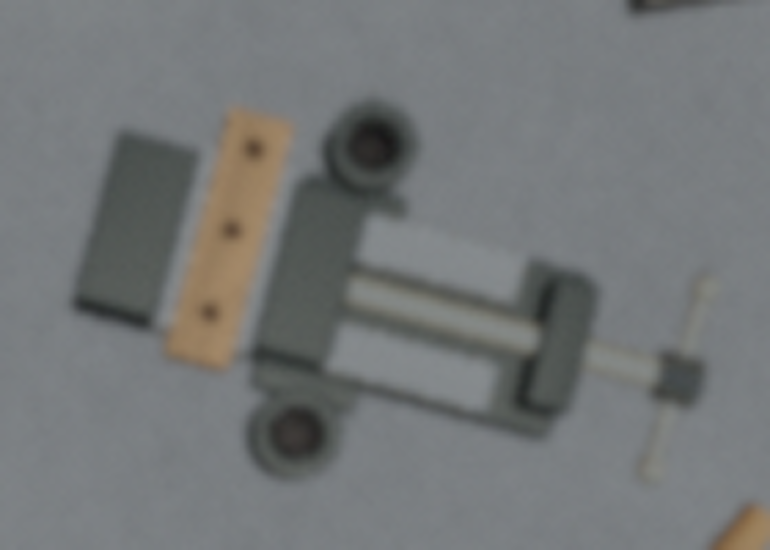

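View pics/s1.png

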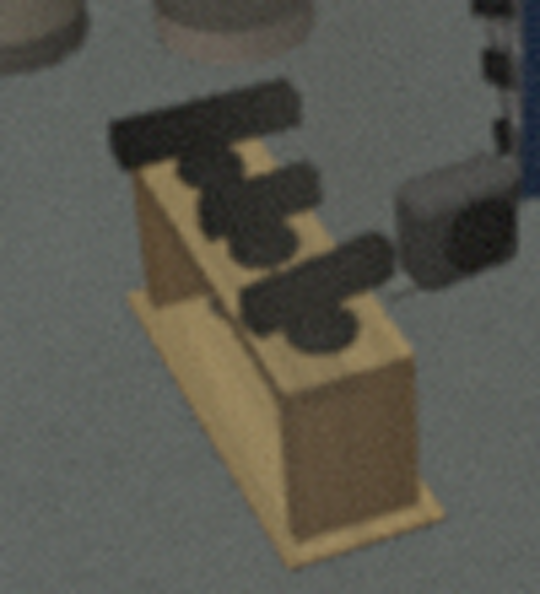

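View pics/s2.png

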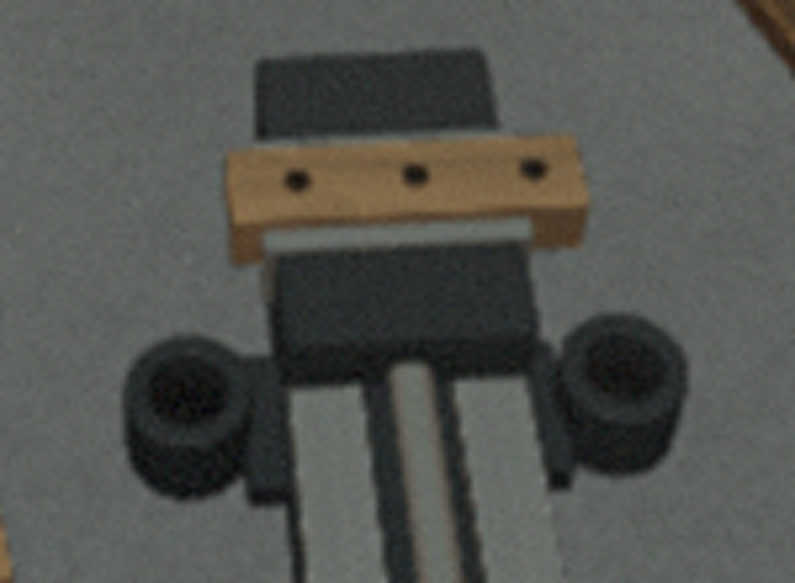

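```bash
python3 - <<'E'
from h import *
a=cv2.imread("pics/top0.png"); g=a.max(2)
sub=g[185:226,186:202]
m=np.zeros(g.shape,np.uint8); m[184:226,186:202]=(g[184:226,186:202]<70)*255
n,l,st,ce=cv2.connectedComponentsWithStats(m); print(st,ce)
ys,xs=np.nonzero(m)
r=cv2.minAreaRect(np.column_stack([xs,ys]).astype(np.float32)); print(r)
bp=cv2.boxPoints(r); print(bp)
A=ray("top",192.1,188.9,.145);B=ray("top",194.7,221.6,.145);print(A,B,(A+B)/2,np.linalg.norm(A-B),np.degrees(np.arctan2(*(A-B)[1::-1])))
# side: grip ends (s1 scale 5.4): left end top (112,145), right end (290,100)
for u,v in [(230+120/5.4,100+140/5.4),(230+292/5.4,100+100/5.4)]: print(ray("side",u,v,.138))
# stand corners on shelf top .108 (t1)
for u,v in [(92,185),(648,128),(665,312),(140,372)]: print('st',ray("top",170+u/7,170+v/7,.108))
# boss
print('boss',ray("top",310+294/5.5,140+434/5.5,.044),ray("top",310+372/5.5,140+146/5.5,.044))
print('bossS',ray("side",280+188/5.3,220+390/5.3,.044),ray("side",280+622/5.3,220+365/5.3,.044))
E
```

```text
[[     0      0    640    400 255797]
 [   189    189     11     32    203]] [[319.59990148 199.49622943]
 [193.61576355 204.25123153]]
((194.70120239257812, 204.3109893798828), (31.472990036010742, 8.834522247314453), 83.6598129272461)
[[188.57315 189.15855]
 [197.35364 188.18294]
 [200.82925 219.46342]
 [192.04877 220.43904]]
[0.57504047 0.36128474 0.145     ] [0.47471715 0.35269796 0.145     ] [0.52487881 0.35699135 0.145     ] 0.10069012413508824 4.8920799825595145
[0.48025906 0.35622655 0.138     ]
[0.57730475 0.3615552  0.138     ]
st [0.55615643 0.39774106 0.108     ]
st [0.57800271 0.14916534 0.108     ]
st [0.49506228 0.14213838 0.108     ]
st [0.47210962 0.37572354 0.108     ]
boss [ 0.47978965 -0.17338694  0.044     ] [ 0.65204187 -0.22492126  0.044     ]
bossS [ 0.48181835 -0.17796284  0.044     ] [ 0.65384112 -0.22803339  0.044     ]
```

```bash
cat >> h.py <<'E'
def pose():
    s=env.observe(); return s["tcp_pos"],R.from_quat(s["ee_rot"]),s
def target(yaw_deg):  # tool x down, tool y at world heading yaw
    a=np.radians(yaw_deg); y=np.array([np.cos(a),np.sin(a),0]); x=np.array([0,0,-1.]); z=np.cross(x,y)
    return R.from_matrix(np.column_stack([x,y,z]))
def rel(p,yaw):
    p0,r0,s=pose(); d=r0.inv().apply(np.asarray(p)-p0)*100; w=np.degrees((r0.inv()*target(yaw)).as_rotvec())
    return np.round(d,2),np.round(w,1)
def show():
    p,r,s=pose(); M=r.as_matrix()
    print('t',round(float(s["time"]),2),'p',np.round(p,4),'yaw',round(float(np.degrees(np.arctan2(M[1,1],M[0,1]))),1),'tilt',np.round(M[:,0],3),'F',np.round(s["ft_force"],1),'T',np.round(s["torque"],2),'w',round(float(s["width"]),3),'q',np.round(s["joint_pos"],2))
E
python3 - <<'E'
from h import *
show()
for y in (95,-85): print(y,rel([.526,.357,.30],y))
E
```

```text
t 0.15 p [0.1893 0.6213 0.2446] yaw 73.1 tilt [-0.    -0.001 -1.   ] F [-0.6 -0.3  0.8] T [ 0.01  0.   -0.05] w 1.002 q [-1.34  0.63  0.04  1.52 -0.03  1.   -0.02]
95 (array([ -5.52, -15.48,  39.91]), array([-21.9,  -0. ,   0.1]))
-85 (array([ -5.52, -15.48,  39.91]), array([1.581e+02, 1.000e-01, 0.000e+00]))
```

Request:
carry_out --pt "-5.5 -5 12 -10 0 0 0" --pt "-5.5 -7.5 18 -20 0 0 0" --pt "-5.5 -10 24 -22 0 0 0" --pt "-5.5 -12 30 -22 0 0 0" --pt "-5.5 -14 36 -22 0 0 0" --pt "-5.5 -15.5 39.9 -22 0 0 0" --pt "-5.5 -15.5 39.9 -22 0 0 0" --pt "-5.5 -15.5 39.9 -22 0 0 0" --pt "-5.5 -15.5 39.9 -22 0 0 0" --pt "-5.5 -15.5 39.9 -22 0 0 0"

```text
time: 1.4
tcp_pos: [0.5242, 0.3585, 0.2997]
ee_rot: [-0.032, 0.707, 0.032, 0.706]
ft_force: [0.3, 0.8, -0.6]
width: 0.999
```

```bash
python3 - <<'E'
from h import *
show()
c=optics.get_calibration("wrist"); im=optics.grab_frame("wrist"); cv2.imwrite("pics/w1.png",im[:,:,::-1]); np.savez("w1.npz",im=im,**c)
print(proj("wrist",[.526,.357,.15],c)); show()
E
```

```text
t 1.4 p [0.5242 0.3585 0.2997] yaw 95.2 tilt [-0.002 -0.001 -1.   ] F [ 0.3  0.8 -0.6] T [ 0.02 -0.01 -0.01] w 0.999 q [-0.62  0.56 -0.04  1.49  0.02  1.1   1.  ]
[320.56975222 186.97865083]
t 1.45 p [0.5244 0.3584 0.2998] yaw 95.2 tilt [-0.001 -0.001 -1.   ] F [ 0.8 -0.4  0.4] T [-0.   -0.04  0.02] w 0.997 q [-0.62  0.56 -0.04  1.49  0.02  1.1   1.  ]
```

View pics/w1.png

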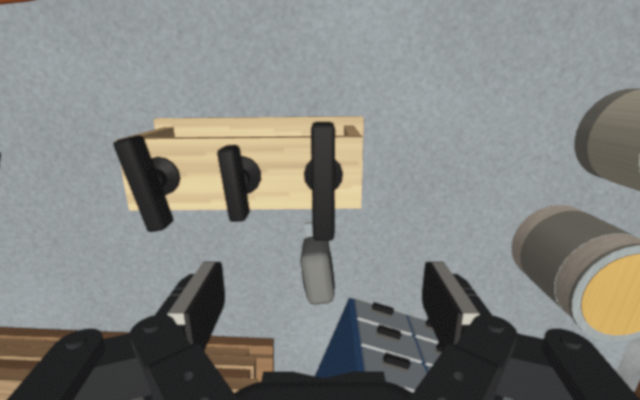

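```bash
python3 - <<'E'
from h import *
d=np.load("w1.npz"); c={k:d[k] for k in("intrinsics","R","t")}
im=d["im"]; g=im.max(2)
m=((g<75)*255).astype(np.uint8); m[:118]=0; m[244:]=0; m[:,:300]=0; m[:,350:]=0
for v in (128,135,142,150,155,200,210,220,230):
    x=np.nonzero(m[v])[0]; print(v,x.min(),x.max(),end='; ')
x=np.nonzero(m.any(1))[0]; print(x.min(),x.max())
A=ray("",323,124,.15,c); B=ray("",324,238,.15,c)
A2=ray("",322.5,122,.144,c);B2=ray("",324,240,.144,c)
print(A,B,(A+B)/2,np.linalg.norm(A-B)); print(A2,B2,(A2+B2)/2,np.linalg.norm(A2-B2),np.degrees(np.arctan2(*(A2-B2)[1::-1])))
crop(im[:,:,::-1],270,110,110,140,4.2,"pics/w1c.png")
print(rel([.481,-.176,.20],95))
E
```

```text
128 312 333; 135 312 333; 142 312 333; 150 312 333; 155 312 333; 200 313 333; 210 313 333; 220 313 333; 230 313 333; 123 243
[0.47376619 0.35431276 0.15      ] [0.57263588 0.36418412 0.15      ] [0.52320103 0.35924844 0.15      ] 0.0993612620277762
[0.47285096 0.3538203  0.144     ] [0.57738215 0.36463464 0.144     ] [0.52511655 0.35922747 0.144     ] 0.10508910079909976 -174.09343936365167
(array([ 10.03, -52.82,  -9.17]), array([ 0.2, -0.1,  0. ]))
```

View pics/w1c.png

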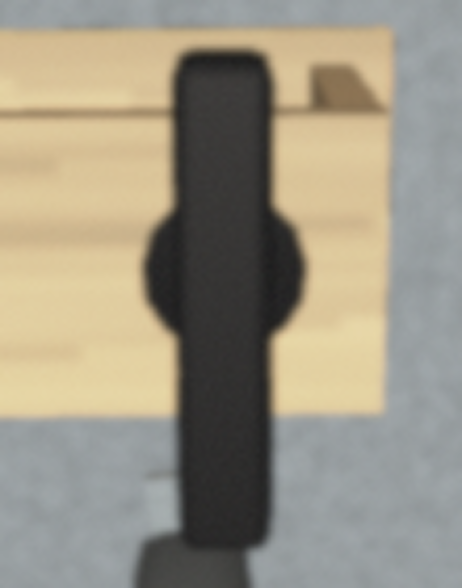

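```bash
python3 - <<'E'
from h import *
c=optics.get_calibration("wrist"); C=-c["R"].T@c["t"]; p,r,s=pose(); o=C-p; print(o)
print(rel(np.array([.481-o[0],-.177-o[1],.135]),95))
E
```

```text
[-0.08020709 -0.00677453  0.12873952]
(array([ 16.52, -52.97,  -1.12]), array([ 0.2, -0.1,  0. ]))
```

Request:
carry_out --pt "0 -6 0 0 0 0 0" --pt "0 -12 0 0 0 0 0" --pt "0 -18 0 0 0 0 0" --pt "1 -24 0 0 0 0 0" --pt "3 -30 0 0 0 0 0" --pt "6 -36 -0.5 0 0 0 0" --pt "9 -42 -1.1 0 0 0 0" --pt "12 -48 -1.1 0 0 0 0" --pt "15 -52 -1.1 0 0 0 0" --pt "16.5 -53 -1.1 0 0 0 0" --pt "16.5 -53 -1.1 0 0 0 0" --pt "16.5 -53 -1.1 0 0 0 0"

```text
time: 2.95
tcp_pos: [0.5625, -0.1677, 0.1361]
ee_rot: [-0.033, 0.706, 0.034, 0.706]
ft_force: [0.2, -0.0, 0.5]
width: 0.996
```

```bash
python3 - <<'E'
from h import *
show()
c=optics.get_calibration("wrist"); im=optics.grab_frame("wrist"); cv2.imwrite("pics/w2.png",im[:,:,::-1]); np.savez("w2.npz",im=im,**c)
u,v=proj("wrist",[.481,-.177,.032],c).astype(int); print(u,v)
s=im[v-50:v+50,u-50:u+50,::-1].astype(float); s=np.clip((s/255)**0.45*255*1.0,0,255).astype(np.uint8)
cv2.imwrite("pics/w2c.png",cv2.resize(s,None,fx=6,fy=6,interpolation=cv2.INTER_CUBIC))
E
```

```text
t 2.95 p [ 0.5625 -0.1677  0.1361] yaw 95.4 tilt [ 0.  0. -1.] F [ 0.2 -0.   0.5] T [0.01 0.   0.  ] w 0.996 q [ 0.25  0.68 -0.01  1.8   0.01  0.67  1.9 ]
319 81
```

View pics/w2.png

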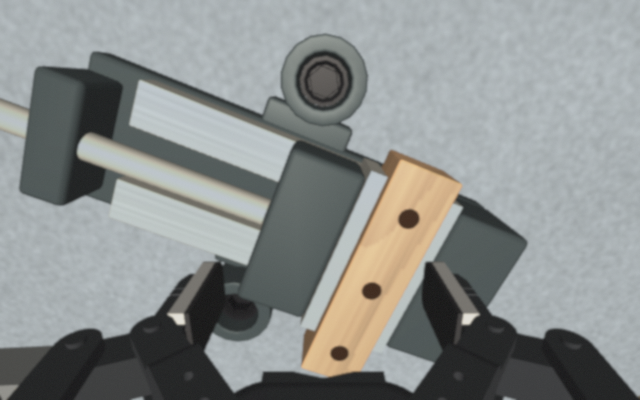

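View pics/w2c.png

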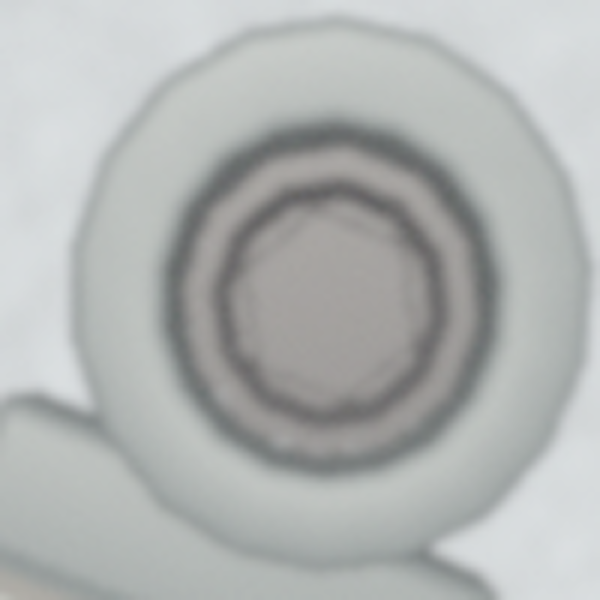

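```bash
python3 - <<'E'
from h import *
for i in range(4):
    im=optics.grab_frame("wrist") if i else np.load("w2.npz")["im"]
    acc=im.astype(float) if i==0 else acc+im
acc/=4; np.save("w2acc.npy",acc)
s=acc[60:104,301:347].mean(2); print(s.min(),s.max(),np.percentile(s,[5,50,95]))
s=cv2.resize(s,None,fx=14,fy=14,interpolation=cv2.INTER_CUBIC)
s=np.clip((s-55)/(95-55)*255,0,255).astype(np.uint8)
s=cv2.createCLAHE(3,(4,4)).apply(s); cv2.imwrite("pics/w2d.png",s); print(s.shape)
E
```

```text
33.583333333333336 136.5 [42.16666667 78.91666667 95.90416667]
(616, 644)
```

View pics/w2d.png

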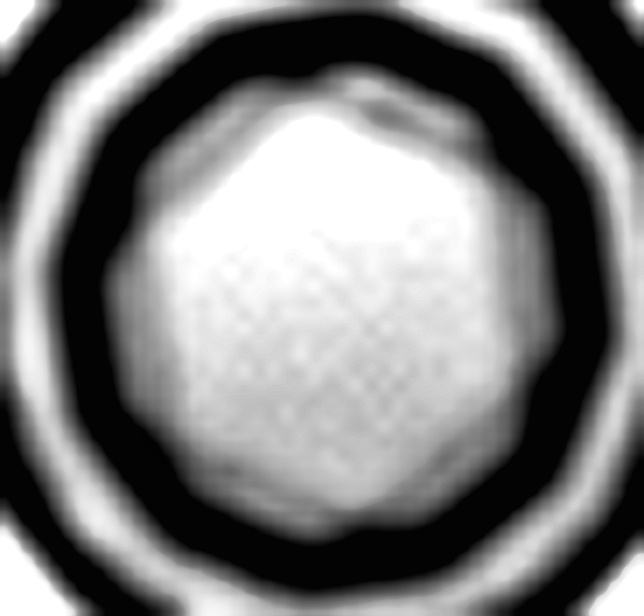

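```bash
python3 - <<'E'
from h import *
d=np.load("w2.npz"); c={k:d[k] for k in("intrinsics","R","t")}
V=[(310,105),(490,182),(511,370),(355,505),(183,430),(165,238)]
P=np.array([ray("",301+(x+.5)/14-.5,60+(y+.5)/14-.5,.018,c)[:2] for x,y in V]); print(P.round(4),P.mean(0))
for i in range(6):
    e=P[(i+1)%6]-P[i]; print(round(np.linalg.norm(e)*1e3,1),round(np.degrees(np.arctan2(e[1],e[0]))%60,1))
# socket polygon by ellipse fits: boss outer, head ring
acc=np.load("w2acc.npy").mean(2)
# mouth dark ring
m=((acc<62)*255).astype(np.uint8)[45:118,285:362]
cs,_=cv2.findContours(m,cv2.RETR_CCOMP,cv2.CHAIN_APPROX_NONE)
for k in cs:
    if len(k)>40:
        e=cv2.fitEllipse(k); print(len(k),e,[ray("",285+e[0][0],45+e[0][1],z,c)[:2].round(4) for z in (.044,.032,.028)])
show()
E
```

```text
[[ 0.4714 -0.176 ]
 [ 0.4741 -0.167 ]
 [ 0.4825 -0.1651]
 [ 0.4895 -0.1721]
 [ 0.4868 -0.1808]
 [ 0.4781 -0.1824]] [ 0.48040523 -0.17390033]
9.3 13.6
8.7 12.8
9.9 15.2
9.1 12.7
8.9 10.5
9.2 16.1
112 ((39.307403564453125, 36.10275650024414), (38.28573226928711, 40.421512603759766), 2.0556375980377197) [array([ 0.4804, -0.1741]), array([ 0.4803, -0.1741]), array([ 0.4803, -0.1741])]
98 ((39.21223068237305, 36.1488037109375), (32.827877044677734, 34.51121139526367), 5.007308483123779) [array([ 0.4805, -0.1742]), array([ 0.4804, -0.1742]), array([ 0.4803, -0.1742])]
158 ((39.24639892578125, 35.07978057861328), (54.20009994506836, 57.167259216308594), 1.628370761871338) [array([ 0.4798, -0.1742]), array([ 0.4797, -0.1742]), array([ 0.4797, -0.1742])]
144 ((39.14372634887695, 35.96932601928711), (49.305267333984375, 52.22723388671875), 0.9323566555976868) [array([ 0.4804, -0.1743]), array([ 0.4803, -0.1742]), array([ 0.4802, -0.1742])]
t 3.15 p [ 0.5623 -0.169   0.1363] yaw 95.4 tilt [ 0.001 -0.001 -1.   ] F [0.  0.6 0.6] T [-0.03  0.02 -0.02] w 1.003 q [ 0.25  0.68 -0.01  1.8   0.01  0.67  1.9 ]
```

```bash
python3 - <<'E'
from h import *
show()
c=optics.get_calibration("wrist"); im=optics.grab_frame("wrist"); np.savez("w3.npz",im=im,**c)
acc=im.mean(2)
m=((acc<62)*255).astype(np.uint8)[45:118,285:362]
cs,_=cv2.findContours(m,cv2.RETR_CCOMP,cv2.CHAIN_APPROX_NONE)
for k in cs:
    if len(k)>40:
        e=cv2.fitEllipse(k); print(len(k),e[0],[ray("",285+e[0][0],45+e[0][1],z,c)[:2].round(4) for z in (.044,.032,.028)])
show()
print(rel([.525,.359,.26],95.5)); print(rel([.525,.359,.14],95.5))
E
```

```text
t 3.15 p [ 0.5623 -0.169   0.1363] yaw 95.4 tilt [ 0.001 -0.001 -1.   ] F [0.  0.6 0.6] T [-0.03  0.02 -0.02] w 1.003 q [ 0.25  0.68 -0.01  1.8   0.01  0.67  1.9 ]
112 (40.73612976074219, 36.747127532958984) [array([ 0.4805, -0.1745]), array([ 0.4804, -0.1745]), array([ 0.4804, -0.1744])]
95 (40.569705963134766, 36.71990203857422) [array([ 0.4805, -0.1746]), array([ 0.4804, -0.1746]), array([ 0.4804, -0.1745])]
159 (40.783790588378906, 35.72359085083008) [array([ 0.4799, -0.1746]), array([ 0.4798, -0.1745]), array([ 0.4798, -0.1745])]
145 (40.43269729614258, 36.586971282958984) [array([ 0.4804, -0.1747]), array([ 0.4804, -0.1747]), array([ 0.4803, -0.1746])]
t 3.2 p [ 0.5621 -0.1694  0.1361] yaw 95.3 tilt [ 0.    -0.001 -1.   ] F [ 0.7 -0.4 -0.9] T [-0.01 -0.02  0.08] w 0.999 q [ 0.25  0.68 -0.01  1.8   0.01  0.67  1.9 ]
(array([-12.44,  52.94,   1.22]), array([-0.2,  0. ,  0.1]))
(array([-0.44, 52.95,  1.21]), array([-0.2,  0. ,  0.1]))
```

Request:
carry_out --pt "-5 4 0 0 0 0 0" --pt "-10 10 0 0 0 0 0" --pt "-13 16 0.4 0 0 0 0" --pt "-13 22 0.8 0 0 0 0" --pt "-13 28 1.2 0 0 0 0" --pt "-13 34 1.2 0 0 0 0" --pt "-13 40 1.2 0 0 0 0" --pt "-13 46 1.2 0 0 0 0" --pt "-12 51 1.2 0 0 0 0" --pt "-10 53 1.2 0 0 0 0" --pt "-8 53 1.2 0 0 0 0" --pt "-6 53 1.2 0 0 0 0" --pt "-6 53 1.2 0 0 0 0"

```text
time: 4.82
tcp_pos: [0.5238, 0.3579, 0.1939]
ee_rot: [-0.034, 0.707, 0.031, 0.705]
ft_force: [-0.2, 0.3, 0.5]
width: 0.997
```

```bash
python3 - <<'E'
from h import *
show()
c=optics.get_calibration("wrist"); im=optics.grab_frame("wrist"); cv2.imwrite("pics/w4.png",im[:,:,::-1])
print(rel([.525,.359,.14],95.5),proj("",[.525,.359,.15],c)); show()
E
```

```text
t 4.83 p [0.5238 0.3579 0.1939] yaw 95.3 tilt [-0.003 -0.004 -1.   ] F [-0.2  0.3  0.5] T [-0.01 -0.05  0.02] w 0.997 q [-0.63  0.66 -0.02  1.61  0.02  0.87  1.  ]
(array([5.52, 0.06, 0.04]), array([-0.2, -0.1,  0.1])) [324.32711132 240.74739477]
t 4.88 p [0.5247 0.3585 0.1952] yaw 95.3 tilt [-0.001 -0.002 -1.   ] F [ 0.1  0.1 -0.1] T [ 0.04  0.01 -0.01] w 0.997 q [-0.63  0.66 -0.02  1.61  0.02  0.87  1.  ]
```

View pics/w4.png

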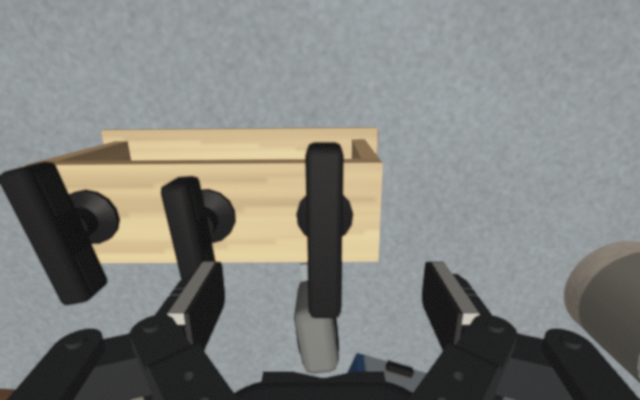

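Request:
carry_out --pt "1 0 0 0 0 0 80" --pt "3 0 0 0 0 0 80" --pt "5 0 0 0 0 0 80" --pt "5.5 0.05 0 0 0 0 80" --pt "5.5 0.05 0 0 0 0 80" --pt "5.5 0.05 0 0 0 0 150" --pt "5.5 0.05 0 0 0 0 200" --pt "5.5 0.05 0 0 0 0 255" --pt "5.5 0.05 0 0 0 0 255" --pt "5.5 0.05 0 0 0 0 255" --squeeze 40

```text
time: 6.12
tcp_pos: [0.525, 0.359, 0.141]
ee_rot: [-0.033, 0.706, 0.032, 0.706]
ft_force: [-1.1, -1.0, 6.1]
width: 0.227
```

```bash
python3 - <<'E'
from h import *
show()
im=optics.grab_frame("wrist"); cv2.imwrite("pics/w5.png",im[:,:,::-1])
im=optics.grab_frame("side"); crop(im[:,:,::-1],210,40,130,140,4.2,"pics/s5.png"); show()
E
```

```text
t 6.12 p [0.525 0.359 0.141] yaw 95.3 tilt [ 0.    -0.002 -1.   ] F [-1.1 -1.   6.1] T [-0.16  0.17  0.02] w 0.227 q [-0.63  0.73 -0.02  1.65  0.02  0.76  1.  ]
t 6.22 p [0.5249 0.359  0.141 ] yaw 95.3 tilt [ 0.    -0.002 -1.   ] F [-0.4 -0.8  5.4] T [-0.17  0.09  0.05] w 0.226 q [-0.63  0.73 -0.02  1.65  0.02  0.76  1.  ]
```

View pics/w5.png

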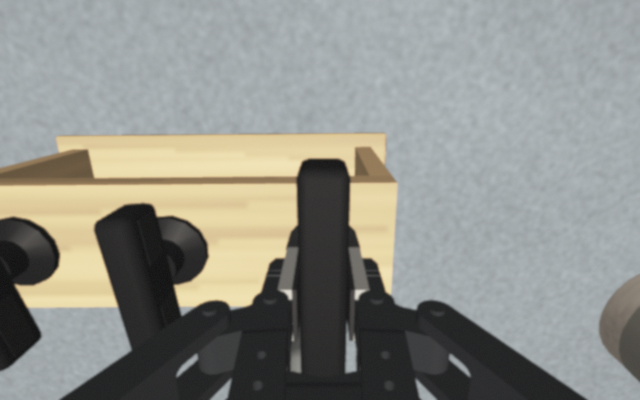

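View pics/s5.png

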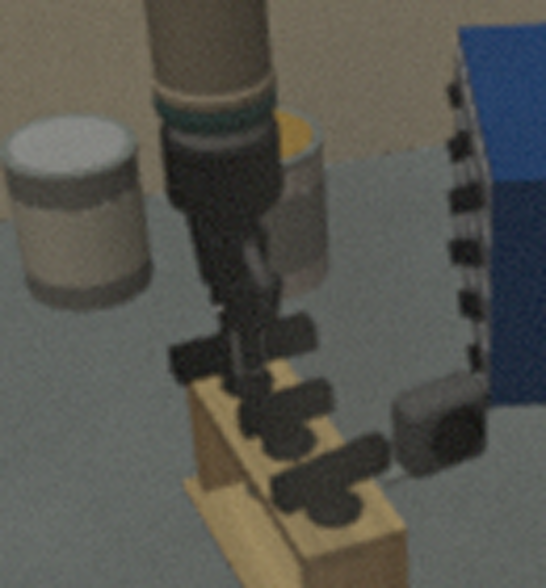

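Request:
carry_out --pt "0 0 0 0 0 0 255" --pt "0 0 0 0 0 0 255" --pt "-0.5 0 0 0 0 0 255" --pt "-1.5 0 0 0 0 0 255" --pt "-3 0 0 0 0 0 255" --pt "-5.5 0 0 0 0 0 255" --pt "-8.5 0 0 0 0 0 255" --pt "-12 0 0 0 0 0 255" --pt "-15 0 0 0 0 0 255" --pt "-16.5 0 0 0 0 0 255" --pt "-17 0 0 0 0 0 255" --squeeze 90

```text
time: 7.6
tcp_pos: [0.525, 0.3593, 0.3119]
ee_rot: [-0.033, 0.706, 0.032, 0.707]
ft_force: [-0.1, 0.4, -3.9]
width: 0.211
```

```bash
python3 - <<'E'
from h import *
show()
print(rel([.4804,-.1746,.29],103.5))
im=optics.grab_frame("side"); crop(im[:,:,::-1],190,0,150,150,4,"pics/s6.png"); show()
E
```

```text
t 7.6 p [0.525  0.3593 0.3119] yaw 95.3 tilt [ 0.001 -0.001 -1.   ] F [-0.1  0.4 -3.9] T [-0.04 -0.01  0.01] w 0.211 q [-0.63  0.55 -0.02  1.47  0.01  1.12  1.01]
(array([  2.24, -52.75,  -9.35]), array([-8.2,  0.1,  0.1]))
t 7.65 p [0.5249 0.3592 0.3116] yaw 95.3 tilt [ 0.001 -0.001 -1.   ] F [ 0.5 -0.3 -3. ] T [ 0.01 -0.02 -0.02] w 0.216 q [-0.63  0.55 -0.02  1.47  0.01  1.12  1.01]
```

View pics/s6.png

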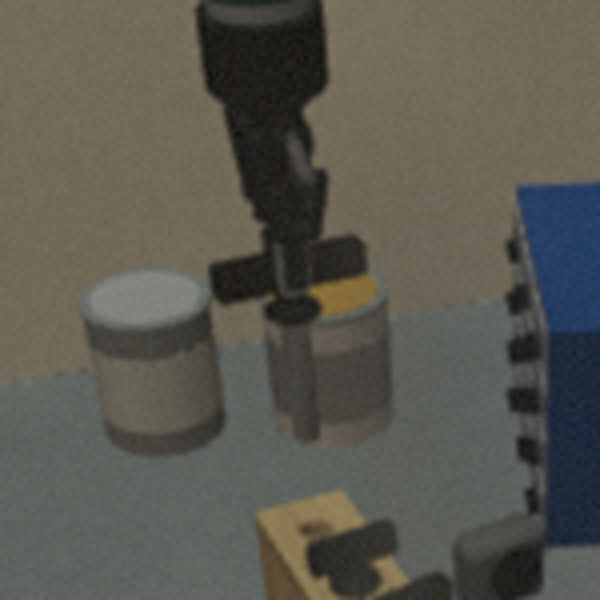

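Request:
carry_out --pt "0 -3 -0.5 0 0 0 255" --pt "0 -8 -1.4 -2 0 0 255" --pt "0 -14 -2.5 -4 0 0 255" --pt "0 -20 -3.5 -6 0 0 255" --pt "0 -26 -4.6 -8.2 0 0 255" --pt "0 -32 -5.7 -8.2 0 0 255" --pt "1 -38 -6.7 -8.2 0 0 255" --pt "3 -44 -7.8 -8.2 0 0 255" --pt "6 -49 -8.7 -8.2 0 0 255" --pt "9 -52 -9.2 -8.2 0 0 255" --pt "11 -52.8 -9.4 -8.2 0 0 255" --pt "11 -52.8 -9.4 -8.2 0 0 255" --pt "11 -52.8 -9.4 -8.2 0 0 255"

```text
time: 9.28
tcp_pos: [0.4803, -0.1745, 0.2026]
ee_rot: [-0.084, 0.702, 0.083, 0.702]
ft_force: [0.0, -0.1, -2.6]
width: 0.215
```

```bash
python3 - <<'E'
from h import *
show()
im=optics.grab_frame("side"); cv2.imwrite("pics/s7f.png",im[:,:,::-1]); u,v=proj("side",[.4804,-.1746,.08]); print(u,v)
crop(im[:,:,::-1],int(u)-55,int(v)-55,110,110,5.4,"pics/s7.png")
im=optics.grab_frame("wrist"); cv2.imwrite("pics/w7.png",im[:,:,::-1]);im=optics.grab_frame("top"); cv2.imwrite("pics/t7.png",im[:,:,::-1])
show();print(rel([.4804,-.1746,.175],103.5))
E
```

```text
t 9.28 p [ 0.4803 -0.1745  0.2026] yaw 103.5 tilt [ 0.001 -0.001 -1.   ] F [ 0.  -0.1 -2.6] T [ 0.04 -0.02  0.03] w 0.215 q [ 0.27  0.49  0.04  1.95 -0.03  0.7   2.13]
314.1662469099522 282.9323095922824
t 9.43 p [ 0.4807 -0.1746  0.2033] yaw 103.6 tilt [ 0.002 -0.002 -1.   ] F [-1.6  0.  -2.7] T [-0.    0.02  0.04] w 0.216 q [ 0.27  0.49  0.04  1.95 -0.03  0.7   2.13]
(array([ 2.83,  0.01, -0.03]), array([0.1, 0.1, 0.1]))
```

View pics/s7.png

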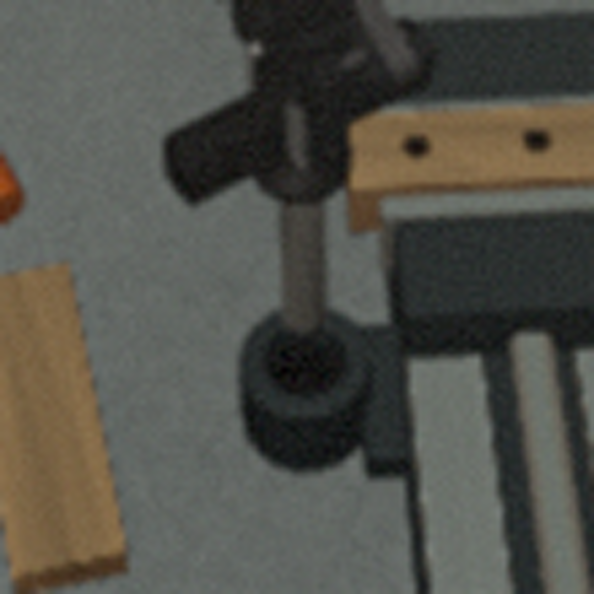

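View pics/w7.png

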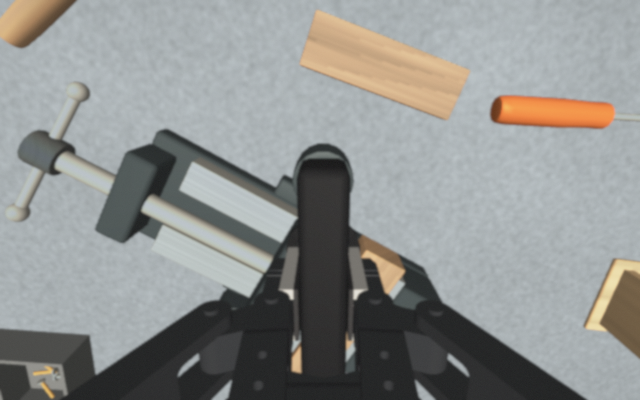

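```bash
python3 - <<'E'
from h import *
a=cv2.imread("pics/s7f.png"); g=cv2.GaussianBlur(a,(0,0),.7)
x0,y0=314-55,282-55
import numpy as np
for v in range(y0+40,y0+66,2): print(v,g[v,x0+44:x0+72,1])
print('exp tip',proj("side",[.4807,-.1746,.075]),'exp bore',proj("side",[.4804,-.1746,.044]))
im=a[y0+30:y0+95,x0+35:x0+80].astype(float); im=np.clip((im-20)*2.5,0,255).astype(np.uint8)
cv2.imwrite("pics/s7e.png",cv2.resize(im,None,fx=9,fy=9,interpolation=cv2.INTER_CUBIC))
E
```

```text
267 [103 102 101 100 101 102  97  83  66  62  65  68  67  64  62  67  84  98
 101  95  80  70  65  65  63  64  71  82]
269 [103 103 102 102 103 102  97  84  67  62  66  67  67  63  59  65  84  98
 103  98  84  72  68  70  75  76  72  67]
271 [103 103 102 101 101 100  97  87  71  64  65  64  64  63  60  66  83  97
 102 102  98  95  95  98 101  95  80  67]
273 [105 104 103 103 103 102 102  93  75  66  66  66  63  61  58  62  81  97
 102 101 101 102 102 103 103  97  82  66]
275 [102 103 103 101 100 103 104  96  78  68  66  65  62  58  57  62  80  98
 105 104 104 104 104 103 101  95  82  68]
277 [102 101 100 103 104 103 103  96  80  68  66  66  63  58  56  61  77  94
 101 102 104 104 104 102 103 101  89  65]
279 [100 100 100 102 104 104 104  97  80  69  66  65  64  59  55  59  75  93
 100 101 102 102 101 103 105 105  96  69]
281 [ 98 100 102 103 103 104 104  97  80  69  65  63  62  58  54  58  75  92
 100 102 103 103 102 100 101 102  97  77]
283 [102 103 103 103 104 102  98  91  78  69  65  62  61  57  51  54  68  85
  97 102 104 102 101 101 102 102  99  82]
285 [102 103 102  98  89  74  61  57  61  64  65  62  59  57  52  46  47  52
  59  70  83  95 102 104 104 104 102  87]
287 [104  98  85  67  54  47  43  43  47  52  55  57  57  52  44  40  45  46
  46  47  50  56  63  66  66  65  63  58]
289 [96 77 56 46 45 43 36 30 29 30 31 33 32 31 31 33 33 33 37 44 46 46 44 43
 43 43 44 45]
291 [81 58 46 44 39 33 26 25 22 22 22 22 23 24 23 24 25 26 28 32 42 46 45 45
 44 43 45 45]
exp tip [314.32372149 284.25737548] exp bore [314.33416973 292.52863522]
```

View pics/s7e.png

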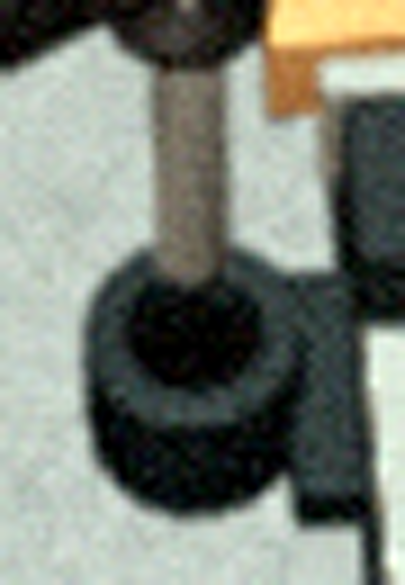

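Request:
carry_out --pt "1 0 0 0 0 0 255" --pt "2 0 0 0 0 0 255" --pt "3 0 0 0 0 0 255" --pt "3.6 0 0 0 0 0 255" --pt "3.8 0 0 0 0 0 255" --pt "3.8 0 0 0 0 0 255"

```text
time: 10.18
tcp_pos: [0.4808, -0.1747, 0.1652]
ee_rot: [-0.084, 0.701, 0.083, 0.703]
ft_force: [0.3, -0.2, -3.4]
width: 0.218
```

```bash
python3 - <<'E'
from h import *
show();print(rel([.4804,-.1746,.157],103.5))
E
```

```text
t 10.18 p [ 0.4808 -0.1747  0.1652] yaw 103.6 tilt [ 0.002 -0.002 -1.   ] F [ 0.3 -0.2 -3.4] T [0.05 0.01 0.02] w 0.218 q [ 0.27  0.55  0.03  1.98 -0.03  0.61  2.13]
(array([ 0.82,  0.02, -0.04]), array([0.1, 0.1, 0.1]))
```

Request:
carry_out --pt "0.2 0 0 0 0 0 255" --pt "0.4 0 -0.03 0 0 0 255" --pt "0.6 0 -0.03 0 0 0 255" --pt "0.6 0 -0.03 0 0 0 255"

```text
time: 10.68
tcp_pos: [0.4804, -0.1747, 0.159]
ee_rot: [-0.084, 0.702, 0.083, 0.703]
ft_force: [-0.8, 0.6, -3.9]
width: 0.213
```

Request:
carry_out --pt "0.1 0 0 0 0 0 255" --pt "0.2 0 0 0 0 0 255" --pt "0.2 0 0 0 0 0 255"

```text
time: 11.05
tcp_pos: [0.4804, -0.1747, 0.157]
ee_rot: [-0.084, 0.702, 0.083, 0.703]
ft_force: [-0.2, -0.2, -4.2]
width: 0.219
```

Request:
carry_out --pt "0.05 0 0 0 0 0 255" --pt "0.1 0 0 0 0 0 255" --pt "0.1 0 0 0 0 0 255"

```text
time: 11.42
tcp_pos: [0.4803, -0.1747, 0.1559]
ee_rot: [-0.084, 0.702, 0.083, 0.703]
ft_force: [0.4, -0.5, -3.6]
width: 0.212
```

Request:
carry_out --pt "0.05 0 0 0 0 0 255" --pt "0.1 0 0 0 0 0 255" --pt "0.1 0 0 0 0 0 255"

```text
time: 11.8
tcp_pos: [0.4803, -0.1747, 0.1549]
ee_rot: [-0.084, 0.702, 0.083, 0.703]
ft_force: [0.6, 0.3, -3.1]
width: 0.216
```

Request:
carry_out --pt "0.05 0 0 0 0 0 255" --pt "0.1 0 0 0 0 0 255" --pt "0.1 0 0 0 0 0 255"

```text
time: 12.18
tcp_pos: [0.4803, -0.1747, 0.1538]
ee_rot: [-0.084, 0.702, 0.083, 0.703]
ft_force: [0.4, 0.9, -3.4]
width: 0.21
```

Request:
carry_out --pt "0.05 0 0 0 0 0 255" --pt "0.1 0 0 0 0 0 255" --pt "0.1 0 0 0 0 0 255"

```text
time: 12.55
tcp_pos: [0.4802, -0.1747, 0.1528]
ee_rot: [-0.084, 0.702, 0.083, 0.703]
ft_force: [-0.4, 0.2, -3.9]
width: 0.215
```

Request:
carry_out --pt "0.1 0 0 0 0 0 255" --pt "0.2 0 0 0 0 0 255" --pt "0.3 0 0 0 0 0 255" --pt "0.3 0 0 0 0 0 255"

```text
time: 13.05
tcp_pos: [0.4802, -0.1746, 0.1497]
ee_rot: [-0.084, 0.702, 0.083, 0.703]
ft_force: [0.0, 0.3, -3.6]
width: 0.218
```

Request:
carry_out --pt "0.1 0 0 0 0 0 255" --pt "0.2 0 0 0 0 0 255" --pt "0.2 0 0 0 0 0 255"

```text
time: 13.42
tcp_pos: [0.4801, -0.1746, 0.1476]
ee_rot: [-0.084, 0.702, 0.083, 0.702]
ft_force: [0.4, 0.7, -2.6]
width: 0.212
```

Request:
carry_out --pt "0.05 0 0 0 0 0 255" --pt "0.1 0 0 0 0 0 255" --pt "0.1 0 0 0 0 0 255"

```text
time: 13.8
tcp_pos: [0.4801, -0.1746, 0.1465]
ee_rot: [-0.084, 0.702, 0.083, 0.702]
ft_force: [0.3, -0.2, -2.8]
width: 0.216
```

Request:
carry_out --pt "0.05 0 0 0 0 0 255" --pt "0.1 0 0 0 0 0 255" --pt "0.1 0 0 0 0 0 255"

```text
time: 14.18
tcp_pos: [0.4804, -0.1747, 0.1461]
ee_rot: [-0.084, 0.702, 0.083, 0.703]
ft_force: [-0.9, 1.4, 5.4]
width: 0.215
```

```bash
python3 - <<'E'
from h import *
show(); im=optics.grab_frame("side"); crop(im[:,:,::-1],259,210,110,110,5.4,"pics/s8.png")
E
```

```text
t 14.18 p [ 0.4804 -0.1747  0.1461] yaw 103.6 tilt [ 0.002 -0.001 -1.   ] F [-0.9  1.4  5.4] T [0.21 0.33 0.04] w 0.215 q [ 0.27  0.58  0.03  2.   -0.03  0.56  2.13]
```

View pics/s8.png

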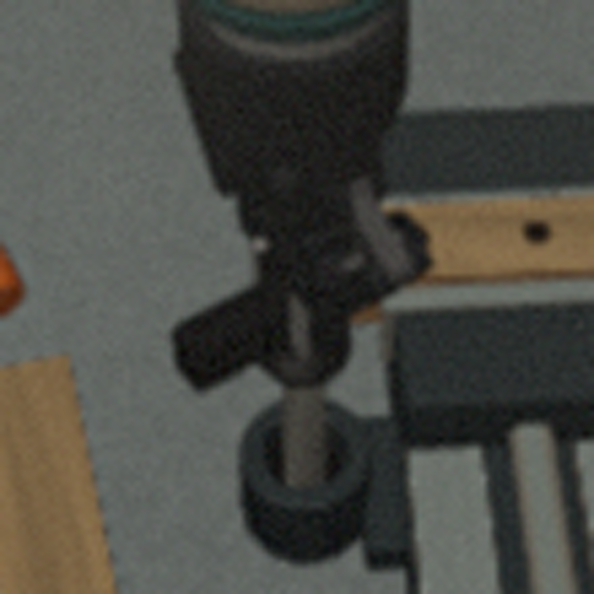

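Request:
carry_out --pt "-0.05 0 0 5 0 0 255" --pt "-0.05 0 0 10 0 0 255" --pt "-0.05 0 0 15 0 0 255" --pt "-0.05 0 0 20 0 0 255" --pt "-0.05 0 0 25 0 0 255" --pt "-0.05 0 0 30 0 0 255" --pt "-0.05 0 0 30 0 0 255" --squeeze 100

```text
time: 15.1
tcp_pos: [0.4804, -0.1743, 0.1464]
ee_rot: [0.1, 0.699, -0.101, 0.7]
ft_force: [0.3, 0.9, -1.5]
width: 0.209
```

```bash
python3 - <<'E'
from h import *
show()
E
```

```text
t 15.1 p [ 0.4804 -0.1743  0.1464] yaw 73.7 tilt [ 0.001 -0.001 -1.   ] F [ 0.3  0.9 -1.5] T [ 0.29 -0.02  0.12] w 0.209 q [ 0.17  0.58  0.18  2.   -0.18  0.57  1.76]
```

Request:
carry_out --pt "0 0 0 4 0 0 255" --pt "0 0 0 8 0 0 255" --pt "0 0 0 12 0 0 255" --pt "0 0 0 12 0 0 255"

```text
time: 15.6
tcp_pos: [0.4806, -0.1741, 0.1464]
ee_rot: [0.172, 0.685, -0.173, 0.686]
ft_force: [-0.3, 1.1, -1.6]
width: 0.21
```

```bash
python3 - <<'E'
from h import *
show()
E
```

```text
t 15.6 p [ 0.4806 -0.1741  0.1464] yaw 61.8 tilt [ 0.002 -0.001 -1.   ] F [-0.3  1.1 -1.6] T [ 0.27 -0.01  0.08] w 0.21 q [ 0.13  0.59  0.24  2.   -0.24  0.57  1.62]
```

Request:
carry_out --pt "0 0 0 4 0 0 255" --pt "0 0 0 8 0 0 255" --pt "0 0 0 8 0 0 255"

```text
time: 15.98
tcp_pos: [0.4807, -0.174, 0.1463]
ee_rot: [0.219, 0.672, -0.219, 0.673]
ft_force: [-0.8, 0.5, -0.0]
width: 0.218
```

```bash
python3 - <<'E'
from h import *
show()
E
```

```text
t 15.97 p [ 0.4807 -0.174   0.1463] yaw 53.9 tilt [ 0.002 -0.001 -1.   ] F [-0.8  0.5 -0. ] T [0.21 0.   0.13] w 0.218 q [ 0.1   0.59  0.28  2.   -0.28  0.58  1.52]
```

Request:
carry_out --pt "0 0 0 4 0 0 255" --pt "0 0 0 8 0 0 255" --pt "0 0 0 8 0 0 255"

```text
time: 16.35
tcp_pos: [0.4808, -0.1739, 0.1463]
ee_rot: [0.264, 0.655, -0.264, 0.657]
ft_force: [0.7, 0.2, -0.4]
width: 0.214
```

```bash
python3 - <<'E'
from h import *
show()
E
```

```text
t 16.35 p [ 0.4808 -0.1739  0.1463] yaw 46.1 tilt [ 0.002 -0.002 -1.   ] F [ 0.7  0.2 -0.4] T [ 0.24 -0.08  0.4 ] w 0.214 q [ 0.08  0.6   0.32  2.   -0.32  0.58  1.42]
```

Request:
carry_out --pt "0 0 0 4 0 0 255" --pt "0 0 0 8 0 0 255" --pt "0 0 0 8 0 0 255"

```text
time: 16.73
tcp_pos: [0.4809, -0.1739, 0.1463]
ee_rot: [0.308, 0.636, -0.308, 0.637]
ft_force: [-0.1, 0.4, -0.6]
width: 0.212
```

```bash
python3 - <<'E'
from h import *
show()
E
```

```text
t 16.73 p [ 0.4809 -0.1739  0.1463] yaw 38.3 tilt [ 0.002 -0.002 -1.   ] F [-0.1  0.4 -0.6] T [ 0.22 -0.08  0.57] w 0.212 q [ 0.05  0.61  0.36  2.01 -0.36  0.59  1.33]
```

```bash
python3 - <<'E'
from h import *
show(); im=optics.grab_frame("wrist"); cv2.imwrite("pics/w9.png",im[:,:,::-1]); show()
E
```

```text
t 16.73 p [ 0.4809 -0.1739  0.1463] yaw 38.3 tilt [ 0.002 -0.002 -1.   ] F [-0.1  0.4 -0.6] T [ 0.22 -0.08  0.57] w 0.212 q [ 0.05  0.61  0.36  2.01 -0.36  0.59  1.33]
t 16.77 p [ 0.4809 -0.1739  0.1463] yaw 38.3 tilt [ 0.002 -0.002 -1.   ] F [ 0.3  0.3 -2.4] T [ 0.15 -0.11  0.59] w 0.211 q [ 0.05  0.61  0.36  2.01 -0.36  0.59  1.32]
```

View pics/w9.png

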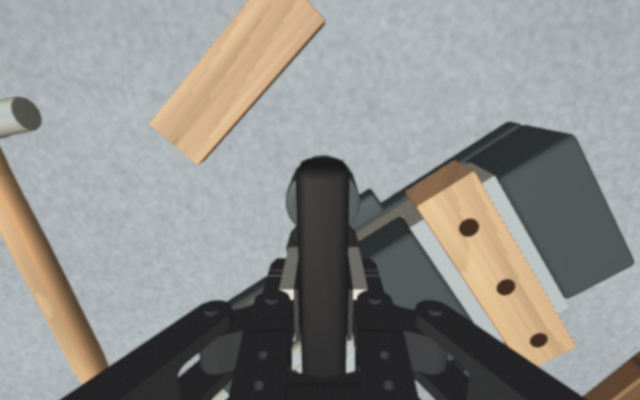

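Request:
carry_out --pt "0 0 0 3 0 0 255" --pt "0 0 0 6 0 0 255" --pt "0 0 0 6 0 0 255"

```text
time: 17.15
tcp_pos: [0.481, -0.1739, 0.1463]
ee_rot: [0.342, 0.618, -0.342, 0.62]
ft_force: [0.1, 0.1, -2.0]
width: 0.213
```

```bash
python3 - <<'E'
from h import *
show(); im=optics.grab_frame("wrist"); cv2.imwrite("pics/w10.png",im[:,:,::-1]); show()
E
```

```text
t 17.15 p [ 0.481  -0.1739  0.1463] yaw 32.2 tilt [ 0.002 -0.002 -1.   ] F [ 0.1  0.1 -2. ] T [ 0.16 -0.18  0.1 ] w 0.213 q [ 0.03  0.61  0.39  2.01 -0.4   0.6   1.25]
t 17.2 p [ 0.4809 -0.1739  0.1462] yaw 32.2 tilt [ 0.002 -0.001 -1.   ] F [ 0.9  0.5 -1.7] T [ 0.25 -0.14  0.08] w 0.217 q [ 0.03  0.61  0.39  2.01 -0.4   0.6   1.25]
```

View pics/w10.png

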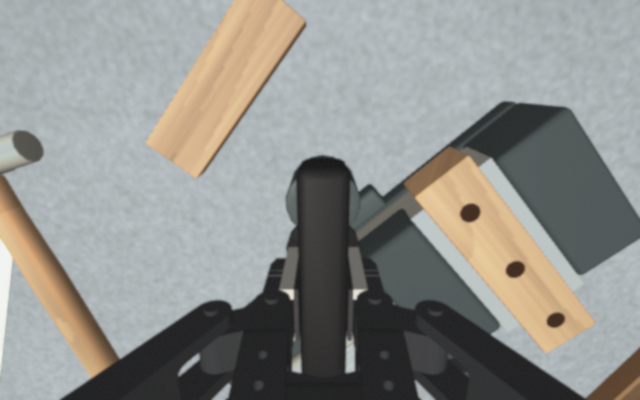

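Request:
carry_out --pt "0 0 0 2 0 0 255" --pt "0 0 0 4 0 0 255" --pt "0 0 0 4 0 0 255"

```text
time: 17.58
tcp_pos: [0.481, -0.1739, 0.1462]
ee_rot: [0.363, 0.606, -0.363, 0.608]
ft_force: [-0.2, 1.3, -1.3]
width: 0.215
```

```bash
python3 - <<'E'
from h import *
show()
E
```

```text
t 17.57 p [ 0.481  -0.1739  0.1462] yaw 28.2 tilt [ 0.002 -0.002 -1.   ] F [-0.2  1.3 -1.3] T [ 0.18 -0.25  0.39] w 0.215 q [ 0.02  0.61  0.41  2.01 -0.42  0.6   1.2 ]
```

Request:
carry_out --pt "0 0 0 2 0 0 255" --pt "0 0 0 4 0 0 255" --pt "0 0 0 4 0 0 255"

```text
time: 17.95
tcp_pos: [0.4811, -0.1738, 0.1462]
ee_rot: [0.385, 0.592, -0.385, 0.594]
ft_force: [1.0, 0.6, -1.7]
width: 0.212
```

```bash
python3 - <<'E'
from h import *
show(); im=optics.grab_frame("wrist"); cv2.imwrite("pics/w11.png",im[:,:,::-1]);im=optics.grab_frame("side"); crop(im[:,:,::-1],259,210,110,110,5.4,"pics/s11.png"); show()
E
```

```text
t 17.95 p [ 0.4811 -0.1738  0.1462] yaw 24.1 tilt [ 0.002 -0.002 -1.   ] F [ 1.   0.6 -1.7] T [ 0.2  -0.21  0.39] w 0.212 q [ 0.01  0.62  0.43  2.01 -0.44  0.6   1.15]
t 18.05 p [ 0.4811 -0.1739  0.1462] yaw 24.1 tilt [ 0.002 -0.002 -1.   ] F [ 1.5  0.1 -2.3] T [ 0.22 -0.23  0.38] w 0.212 q [ 0.01  0.62  0.43  2.01 -0.44  0.6   1.15]
```

View pics/w11.png

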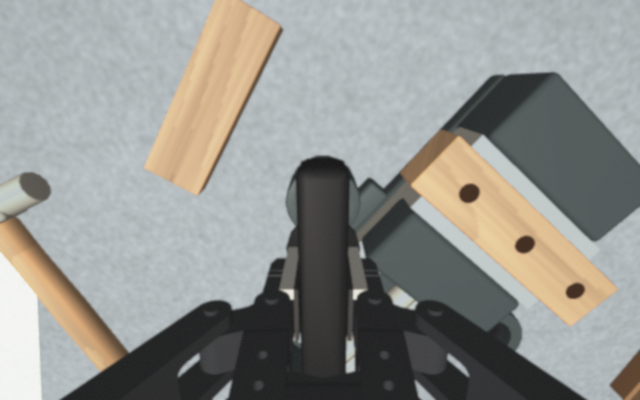

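View pics/s11.png

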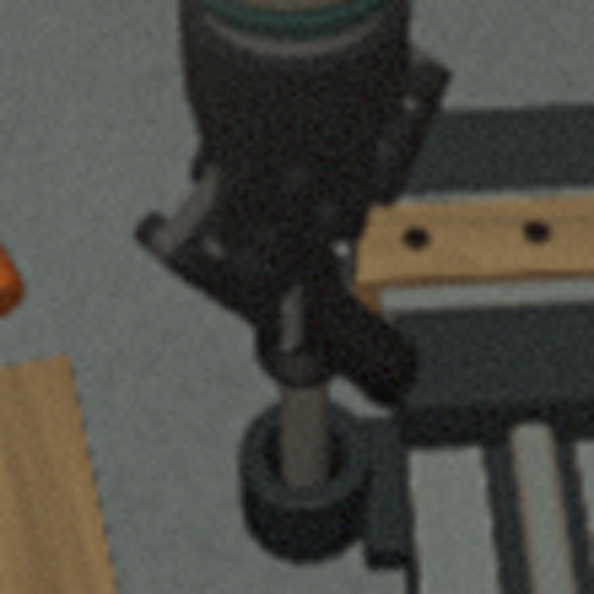

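```bash
python3 - <<'E'
from h import *
for n in ("w5","w7","w9","w10","w11"):
    a=cv2.imread(f"pics/{n}.png").astype(float).mean(2); o=[]
    for v in (185,200,215,240,260,300,340):
        r=a[v]; 
        # left/right edge of dark grip: scan from centre outwards to strongest gradient within +-35
        g=np.abs(np.diff(cv2.GaussianBlur(r[None],(0,0),1)[0])); l=285+g[285:312].argmax(); rr=335+g[335:362].argmax(); o.append((int(l),int(rr)))
    print(n,o)
ims=[cv2.imread(f"pics/{n}.png")[140:400,250:400] for n in ("w7","w9","w10","w11")]
cv2.imwrite("pics/cmp.png",cv2.resize(np.hstack(ims),None,fx=1.3,fy=1.3))
E
```

```text
w5 [(296, 349), (296, 349), (297, 348), (288, 357), (296, 349), (287, 358), (290, 345)]
w7 [(296, 352), (296, 349), (296, 348), (285, 357), (297, 348), (289, 356), (291, 353)]
w9 [(288, 356), (285, 348), (288, 348), (288, 357), (297, 348), (289, 356), (292, 353)]
w10 [(289, 356), (285, 349), (288, 348), (288, 356), (297, 348), (289, 356), (292, 345)]
w11 [(288, 360), (285, 348), (288, 348), (288, 361), (297, 348), (289, 356), (300, 353)]
```

View pics/cmp.png

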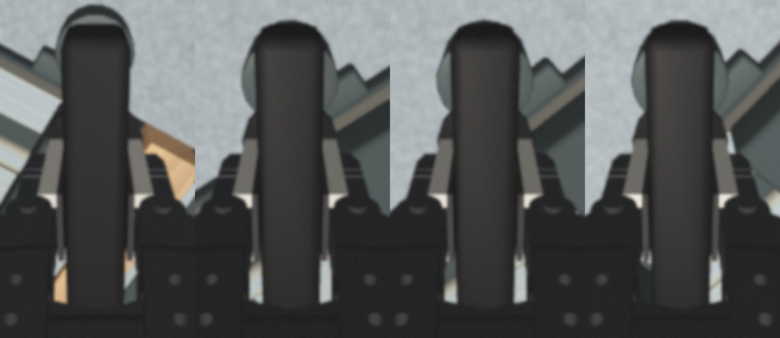

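Request:
carry_out --pt "0 0 0 1.5 0 0 255" --pt "0 0 0 3 0 0 255" --pt "0 0 0 3 0 0 255"

```text
time: 18.42
tcp_pos: [0.4811, -0.1739, 0.1462]
ee_rot: [0.4, 0.582, -0.4, 0.584]
ft_force: [1.4, 0.5, -1.0]
width: 0.208
```

```bash
python3 - <<'E'
from h import *
show()
E
```

```text
t 18.43 p [ 0.4811 -0.1739  0.1462] yaw 21.1 tilt [ 0.002 -0.001 -1.   ] F [ 1.4  0.5 -1. ] T [ 0.23 -0.31  0.22] w 0.208 q [-0.    0.62  0.44  2.01 -0.45  0.61  1.11]
```

Request:
carry_out --pt "0 0 0 1.5 0 0 255" --pt "0 0 0 3 0 0 255" --pt "0 0 0 3 0 0 255"

```text
time: 18.8
tcp_pos: [0.4811, -0.1739, 0.1462]
ee_rot: [0.416, 0.571, -0.416, 0.573]
ft_force: [1.9, 1.4, -1.5]
width: 0.214
```

```bash
python3 - <<'E'
from h import *
show()
E
```

```text
t 18.8 p [ 0.4811 -0.1739  0.1462] yaw 18.0 tilt [ 0.002 -0.001 -1.   ] F [ 1.9  1.4 -1.5] T [ 0.26 -0.32 -0.02] w 0.214 q [-0.01  0.62  0.46  2.01 -0.47  0.61  1.07]
```

```bash
python3 - <<'E'
from h import *
# collar bottom predicted
for z in (.113,.123): print(z,(proj("side",[.4804,-.1746,z])-[259,210])*5.4)
print('s7 pred collar bottom tip .075', (proj("side",[.4807,-.1746,.075+.095])-[259,227])*5.4, 'boss top c', (proj("side",[.4804,-.1746,.044])-[259,227])*5.4,(proj("side",[.4804,-.1746,.044])-[259,210])*5.4)
for i in range(3):
    im=optics.grab_frame("side").astype(float); a=im if i==0 else a+im
a/=3; cv2.imwrite("pics/s12f.png",a[:,:,::-1].astype(np.uint8))
s=np.clip((a[265:320,290:345,::-1]-20)*2.5,0,255).astype(np.uint8); cv2.imwrite("pics/s12.png",cv2.resize(s,None,fx=10,fy=10,interpolation=cv2.INTER_CUBIC)); show()
E
```

```text
0.113 [297.01900091 343.61734027]
0.123 [296.74315335 327.8534134 ]
s7 pred collar bottom tip .075 [296.16351274 158.06524529] boss top c [298.80451654 353.85463018] [298.80451654 445.65463018]
t 18.95 p [ 0.4811 -0.1739  0.1462] yaw 18.0 tilt [ 0.002 -0.001 -1.   ] F [ 0.1  0.1 -1.9] T [ 0.22 -0.34 -0.09] w 0.21 q [-0.01  0.62  0.46  2.01 -0.47  0.61  1.07]
```

View pics/s12.png

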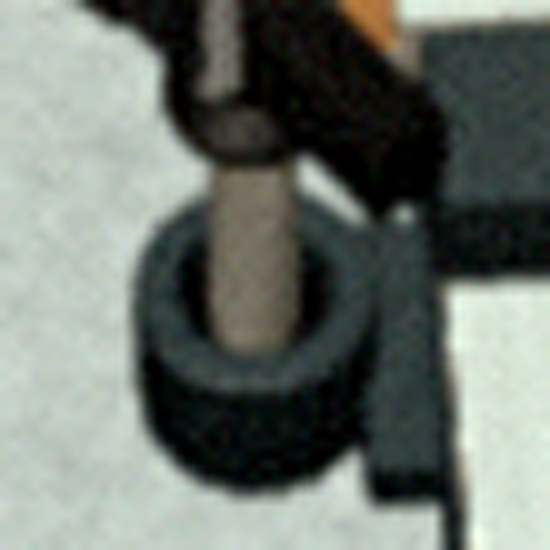

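```bash
python3 - <<'E'
from h import *
c=optics.get_calibration("side"); C=-c["R"].T@c["t"]; B=np.array([.4808,-.1741,0]); d=C-B; d[2]=0; d/=np.linalg.norm(d); print(C)
f=lambda r,z: proj("side",B+d*r+[0,0,z])
for n,r,z in [("collar18",.019,.113),("collar28",.019,.123),("bossfront",.027,.044),("bossback",-.027,.044),("borefront",.017,.044),("baseboss",.027,0)]: print(n,(f(r,z)-[290,265])*10)
E
```

```text
[ 0.31967249 -0.64950429  0.80731183]
collar18 [242.38752614 161.23738164]
collar28 [241.88850558 132.21458198]
bossfront [246.17692519 381.62703729]
bossback [242.51693194 168.76356157]
borefront [245.4749284  340.79923595]
baseboss [248.04871121 490.48922599]
```

Request:
carry_out --pt "0 0 0 1 0 0 255" --pt "0 0 0 2 0 0 255"

```text
time: 19.2
tcp_pos: [0.4811, -0.1739, 0.1462]
ee_rot: [0.426, 0.564, -0.426, 0.566]
ft_force: [1.4, 0.5, -2.2]
width: 0.211
```

```bash
python3 - <<'E'
from h import *
show(); print(env.observe()["joint_torque"].round(2))
E
```

```text
t 19.2 p [ 0.4811 -0.1739  0.1462] yaw 16.0 tilt [ 0.002 -0.001 -1.   ] F [ 1.4  0.5 -2.2] T [ 0.23 -0.35  0.36] w 0.211 q [-0.02  0.62  0.47  2.01 -0.48  0.61  1.05]
[  0.92 -46.61   7.02 -11.63   0.08   0.11  -0.21]
```

Request:
carry_out --pt "0 0 0 1 0 0 255" --pt "0 0 0 2 0 0 255"

```text
time: 19.45
tcp_pos: [0.4811, -0.1738, 0.1462]
ee_rot: [0.436, 0.556, -0.436, 0.558]
ft_force: [1.3, 1.1, -2.7]
width: 0.212
```

```bash
python3 - <<'E'
from h import *
show(); print(env.observe()["joint_torque"].round(2))
E
```

```text
t 19.45 p [ 0.4811 -0.1738  0.1462] yaw 13.9 tilt [ 0.002 -0.001 -1.   ] F [ 1.3  1.1 -2.7] T [ 0.25 -0.33  0.24] w 0.212 q [-0.03  0.63  0.48  2.01 -0.49  0.62  1.02]
[  0.82 -46.6    7.1  -11.63   0.17   0.12  -0.12]
```

Request:
carry_out --pt "0 0 0 1.5 0 0 255" --pt "0 0 0 3 0 0 255"

```text
time: 19.7
tcp_pos: [0.4812, -0.1739, 0.1462]
ee_rot: [0.451, 0.544, -0.451, 0.546]
ft_force: [1.0, 0.9, -2.1]
width: 0.212
```

```bash
python3 - <<'E'
from h import *
show(); print(env.observe()["joint_torque"].round(2))
E
```

```text
t 19.7 p [ 0.4812 -0.1739  0.1462] yaw 10.8 tilt [ 0.002 -0.001 -1.   ] F [ 1.   0.9 -2.1] T [ 0.24 -0.41  0.13] w 0.212 q [-0.04  0.63  0.49  2.01 -0.5   0.62  0.98]
[ 8.10e-01 -4.67e+01  7.22e+00 -1.16e+01  3.00e-01  1.50e-01  3.00e-02]
```

Request:
carry_out --pt "0 0 0 1.5 0 0 255" --pt "0 0 0 3 0 0 255"

```text
time: 19.95
tcp_pos: [0.4812, -0.1739, 0.1462]
ee_rot: [0.466, 0.531, -0.465, 0.533]
ft_force: [1.0, 0.5, -2.8]
width: 0.213
```

```bash
python3 - <<'E'
from h import *
show(); print(env.observe()["joint_torque"].round(2))
E
```

```text
t 19.95 p [ 0.4812 -0.1739  0.1462] yaw 7.7 tilt [ 0.003 -0.002 -1.   ] F [ 1.   0.5 -2.8] T [ 0.19 -0.36  0.01] w 0.213 q [-0.05  0.63  0.51  2.01 -0.52  0.62  0.94]
[  0.73 -46.77   7.39 -11.58   0.39   0.17   0.11]
```

```bash
python3 - <<'E'
from h import *
a=optics.grab_frame("wrist")[:,:,::-1]; b=optics.grab_frame("top")[:,:,::-1]; s=optics.grab_frame("side")[:,:,::-1]
cv2.imwrite("pics/w13.png",a); crop(b,320,150,90,90,6,"pics/t13.png"); crop(s,259,210,110,110,5.4,"pics/s13.png"); show()
E
```

```text
t 20.1 p [ 0.4812 -0.1739  0.1462] yaw 7.8 tilt [ 0.003 -0.002 -1.   ] F [ 1.1  1.  -3.1] T [ 0.24 -0.44  0.06] w 0.213 q [-0.05  0.63  0.51  2.01 -0.52  0.62  0.94]
```

View pics/w13.png

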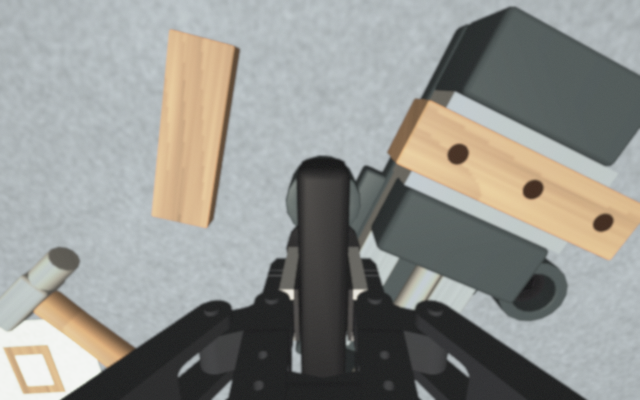

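View pics/s13.png

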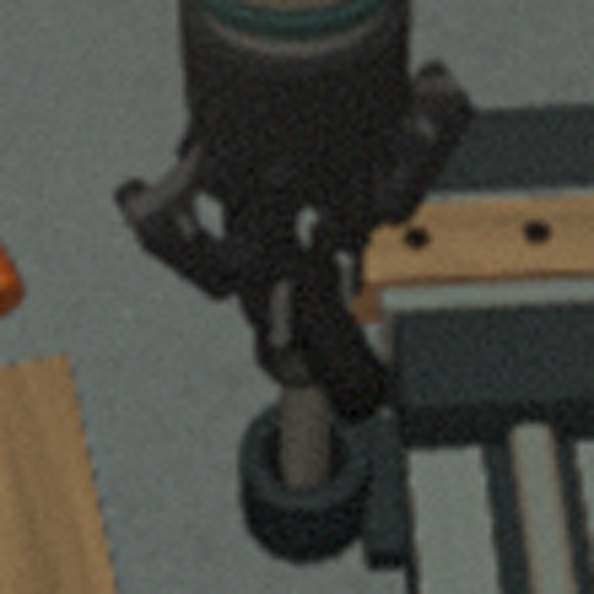

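Request:
carry_out --pt "-0.5 0 0 0 0 0 255" --pt "-1.5 0 0 0 0 0 255" --pt "-3.5 0 0 0 0 0 255" --pt "-6 0 0 0 0 0 255" --pt "-8 0 2 0 0 0 255" --pt "-8 0 6 0 0 0 255" --pt "-8 0 8 0 0 0 255" --pt "-8 0 8 0 0 0 255" --pt "-8 0 8 0 0 0 255"

```text
time: 21.22
tcp_pos: [0.4911, -0.2519, 0.2264]
ee_rot: [0.465, 0.532, -0.465, 0.533]
ft_force: [0.1, 0.6, -4.0]
width: 0.211
```

```bash
python3 - <<'E'
from h import *
show()
c=optics.get_calibration("wrist"); im=optics.grab_frame("wrist"); cv2.imwrite("pics/w14.png",im[:,:,::-1]); np.savez("w14.npz",im=im,**c)
u,v=proj("wrist",[.4804,-.1746,.018],c); print(u,v); u,v=int(u),int(v)
acc=im.astype(float)
for i in range(2): acc+=optics.grab_frame("wrist")
acc/=3; np.save("w14acc.npy",acc); show()
s=acc[v-20:v+20,u-20:u+20].mean(2); print(np.percentile(s,[2,20,50,80]))
s=cv2.resize(s,None,fx=14,fy=14,interpolation=cv2.INTER_CUBIC)
s=np.clip((s-40)/(95-40)*255,0,255).astype(np.uint8); cv2.imwrite("pics/w14d.png",s)
s=cv2.createCLAHE(3,(4,4)).apply(s); cv2.imwrite("pics/w14e.png",s)
E
```

```text
t 21.23 p [ 0.4911 -0.2519  0.2264] yaw 7.8 tilt [ 0.001  0.    -1.   ] F [ 0.1  0.6 -4. ] T [ 0.05 -0.01 -0.  ] w 0.211 q [ 0.04  0.58  0.6   1.83 -0.42  0.86  0.97]
323.30522673851397 86.69179392821218
t 21.38 p [ 0.4917 -0.2517  0.2263] yaw 7.8 tilt [ 0.002 -0.    -1.   ] F [-0.3 -0.3 -3.1] T [ 0.   -0.   -0.02] w 0.209 q [ 0.04  0.58  0.6   1.83 -0.42  0.86  0.97]
[42.33111111 57.         74.11111111 84.68888889]
```

View pics/w14.png

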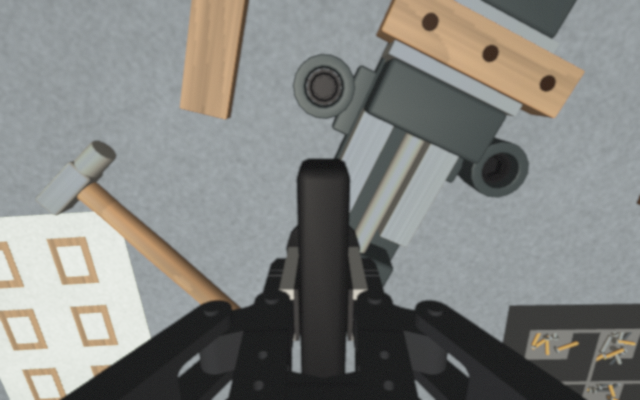

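View pics/w14d.png

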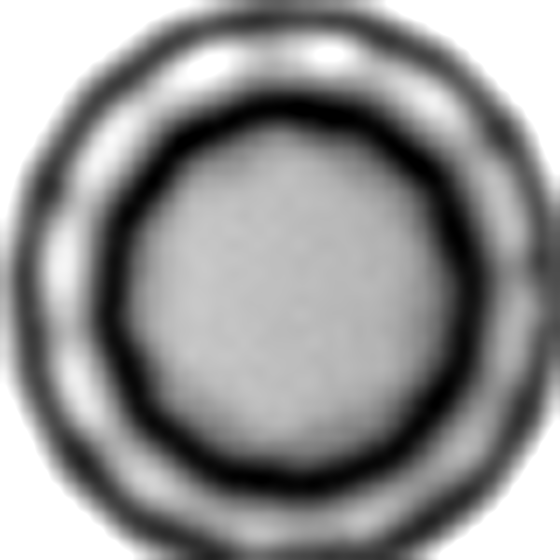

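View pics/w14e.png

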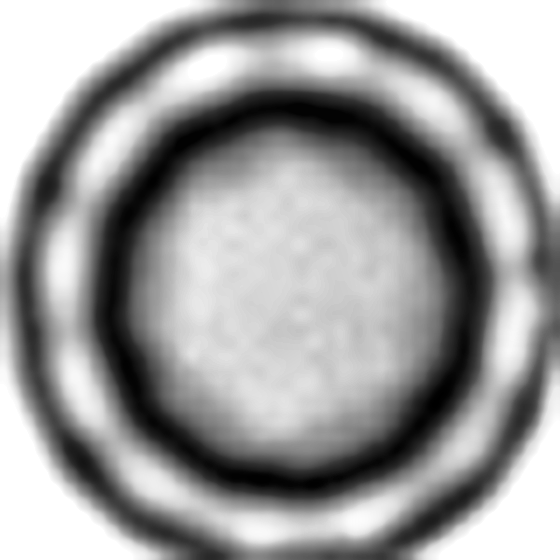

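```bash
cat > hexang.py <<'E'
from h import *
def ana(img,c,ctr,name):
    g=img.astype(np.float32).mean(2) if img.ndim==3 else img
    th=np.radians(np.arange(0,360,3))
    for z in (.018,.028):
      for r in (8.4,8.8,9.2,9.6):
        P=np.array([proj("",[ctr[0]+r/1e3*np.cos(t),ctr[1]+r/1e3*np.sin(t),z],c) for t in th]).astype(np.float32)
        v=cv2.remap(g,P[:,:1],P[:,1:],cv2.INTER_CUBIC)[:,0]
        f=np.fft.fft(v)/len(v); 
        # brightest direction of 6th harmonic = vertex direction (floor reaches out)
        print(name,z,r,'mean',v.mean().round(1),'A6',abs(f[6]).round(2),'vertex heading mod60',(-np.degrees(np.angle(f[6]))/6%60).round(1),'A12',abs(f[12]).round(2),'A1',abs(f[1]).round(1))
if __name__=="__main__":
    d=np.load("w2.npz"); c={k:d[k] for k in("intrinsics","R","t")}; ana(d["im"],c,[.4804,-.1742],"w2")
    d=np.load("w3.npz"); c={k:d[k] for k in("intrinsics","R","t")}; ana(d["im"],c,[.4804,-.1745],"w3")
    d=np.load("w14.npz"); c={k:d[k] for k in("intrinsics","R","t")}
    im=d["im"].mean(2); m=((im<58)*255).astype(np.uint8)
    u,v=proj("",[.4804,-.1746,.028],c).astype(int); m=m[v-20:v+20,u-20:u+20].copy()
    cs,_=cv2.findContours(m,cv2.RETR_CCOMP,cv2.CHAIN_APPROX_NONE); 
    for k in cs:
        if len(k)>40: e=cv2.fitEllipse(k); X=ray("",u-20+e[0][0],v-20+e[0][1],.028,c); print(len(k),e,X); 
    ana(d["im"],c,X[:2],"w14")
E
python3 hexang.py
```

```text
w2 0.018 8.4 mean 87.8 A6 1.96 vertex heading mod60 13.7 A12 0.17 A1 2.2
w2 0.018 8.8 mean 84.4 A6 1.99 vertex heading mod60 13.3 A12 0.35 A1 2.1
w2 0.018 9.2 mean 81.7 A6 0.84 vertex heading mod60 11.9 A12 0.32 A1 1.8
w2 0.018 9.6 mean 79.7 A6 1.1 vertex heading mod60 46.0 A12 0.15 A1 1.8
w2 0.028 8.4 mean 84.7 A6 1.93 vertex heading mod60 13.4 A12 0.32 A1 2.1
w2 0.028 8.8 mean 81.8 A6 0.83 vertex heading mod60 12.1 A12 0.28 A1 1.8
w2 0.028 9.2 mean 79.8 A6 1.07 vertex heading mod60 46.3 A12 0.22 A1 1.8
w2 0.028 9.6 mean 76.7 A6 2.68 vertex heading mod60 45.1 A12 1.15 A1 2.2
w3 0.018 8.4 mean 87.8 A6 1.96 vertex heading mod60 15.0 A12 0.17 A1 1.6
w3 0.018 8.8 mean 84.6 A6 2.08 vertex heading mod60 15.0 A12 0.44 A1 1.5
w3 0.018 9.2 mean 81.9 A6 0.95 vertex heading mod60 17.0 A12 0.45 A1 1.6
w3 0.018 9.6 mean 79.9 A6 1.22 vertex heading mod60 40.7 A12 0.1 A1 1.7
w3 0.028 8.4 mean 84.9 A6 2.04 vertex heading mod60 15.0 A12 0.46 A1 1.5
w3 0.028 8.8 mean 82.1 A6 0.95 vertex heading mod60 16.7 A12 0.47 A1 1.6
w3 0.028 9.2 mean 79.9 A6 1.25 vertex heading mod60 40.9 A12 0.05 A1 1.7
w3 0.02
[... 241 characters left out ...]
24966430664), (23.65837287902832, 24.736021041870117), 2.209235191345215) [ 0.48045187 -0.17432013  0.028     ]
w14 0.018 8.4 mean 76.7 A6 0.96 vertex heading mod60 28.6 A12 0.06 A1 1.3
w14 0.018 8.8 mean 74.6 A6 0.94 vertex heading mod60 27.8 A12 0.02 A1 1.3
w14 0.018 9.2 mean 72.1 A6 0.7 vertex heading mod60 26.3 A12 0.13 A1 1.3
w14 0.018 9.6 mean 69.1 A6 0.35 vertex heading mod60 17.3 A12 0.32 A1 1.1
w14 0.028 8.4 mean 75.4 A6 0.95 vertex heading mod60 28.0 A12 0.01 A1 1.4
w14 0.028 8.8 mean 73.0 A6 0.8 vertex heading mod60 27.6 A12 0.08 A1 1.4
w14 0.028 9.2 mean 70.2 A6 0.39 vertex heading mod60 20.4 A12 0.26 A1 1.3
w14 0.028 9.6 mean 66.4 A6 0.33 vertex heading mod60 5.1 A12 0.52 A1 1.0
```

```bash
python3 - <<'E'
from h import *
show(); print(rel([.4805,-.1744,.165],-2))
E
```

```text
t 21.38 p [ 0.4917 -0.2517  0.2263] yaw 7.8 tilt [ 0.002 -0.    -1.   ] F [-0.3 -0.3 -3.1] T [ 0.   -0.   -0.02] w 0.209 q [ 0.04  0.58  0.6   1.83 -0.42  0.86  0.97]
(array([ 6.13, -0.07, -7.82]), array([ 9.8,  0. , -0.1]))
```

Request:
carry_out --pt "0 0 -3 5 0 0 255" --pt "0 0 -6.5 9.8 0 0 255" --pt "0 -0.05 -7.8 9.8 0 0 255" --pt "1.5 -0.05 -7.8 9.8 0 0 255" --pt "3.5 -0.05 -7.8 9.8 0 0 255" --pt "5 -0.05 -7.8 9.8 0 0 255" --pt "6 -0.05 -7.8 9.8 0 0 255" --pt "6 -0.05 -7.8 9.8 0 0 255"

```text
time: 22.38
tcp_pos: [0.4802, -0.175, 0.1655]
ee_rot: [0.509, 0.491, -0.509, 0.491]
ft_force: [0.3, 0.2, -3.7]
width: 0.209
```

```bash
python3 - <<'E'
from h import *
show(); print(rel([.4805,-.1744,.159],-2))
E
```

```text
t 22.38 p [ 0.4802 -0.175   0.1655] yaw -2.0 tilt [ 0.001 -0.    -1.   ] F [ 0.3  0.2 -3.7] T [-0.07 -0.01 -0.03] w 0.209 q [-0.09  0.62  0.59  1.99 -0.53  0.68  0.8 ]
(array([ 0.65,  0.03, -0.06]), array([ 0.,  0., -0.]))
```

Request:
carry_out --pt "0.3 0 0 0 0 0 255" --pt "0.6 0.03 -0.05 0 0 0 255" --pt "0.8 0.03 -0.05 0 0 0 255" --pt "0.8 0.03 -0.05 0 0 0 255"

```text
time: 22.88
tcp_pos: [0.4808, -0.1744, 0.1576]
ee_rot: [0.509, 0.491, -0.508, 0.492]
ft_force: [0.6, -0.6, -2.9]
width: 0.213
```

Request:
carry_out --pt "0.05 0 0 0 0 0 255" --pt "0.1 0 0 0 0 0 255" --pt "0.15 0 0 0 0 0 255"

```text
time: 23.25
tcp_pos: [0.481, -0.1743, 0.1561]
ee_rot: [0.509, 0.491, -0.508, 0.492]
ft_force: [0.0, 0.5, -2.8]
width: 0.214
```

Request:
carry_out --pt "0.05 0 0 0 0 0 255" --pt "0.1 0 0 0 0 0 255" --pt "0.1 0 0 0 0 0 255"

```text
time: 23.62
tcp_pos: [0.4812, -0.1743, 0.1551]
ee_rot: [0.509, 0.491, -0.508, 0.492]
ft_force: [1.2, 0.6, -3.1]
width: 0.212
```

Request:
carry_out --pt "0.05 0 0 0 0 0 255" --pt "0.1 0 0 0 0 0 255" --pt "0.15 0 0 0 0 0 255"

```text
time: 24.0
tcp_pos: [0.4813, -0.1742, 0.1536]
ee_rot: [0.509, 0.491, -0.508, 0.492]
ft_force: [1.7, 0.8, -1.7]
width: 0.211
```

Request:
carry_out --pt "0.05 0 0 0 0 0 255" --pt "0.1 0 0 0 0 0 255" --pt "0.15 0 0 0 0 0 255"

```text
time: 24.38
tcp_pos: [0.4813, -0.1743, 0.152]
ee_rot: [0.509, 0.491, -0.508, 0.492]
ft_force: [1.1, 1.1, -2.7]
width: 0.211
```

Request:
carry_out --pt "0.1 0 0 0 0 0 255" --pt "0.2 0 0 0 0 0 255" --pt "0.3 0 0 0 0 0 255"

```text
time: 24.75
tcp_pos: [0.4813, -0.1743, 0.1489]
ee_rot: [0.509, 0.491, -0.508, 0.492]
ft_force: [1.4, 0.5, -3.0]
width: 0.209
```

Request:
carry_out --pt "0.1 -0.04 0 0 0 0 255" --pt "0.2 -0.06 0 0 0 0 255" --pt "0.2 -0.06 0 0 0 0 255"

```text
time: 25.12
tcp_pos: [0.481, -0.1742, 0.1469]
ee_rot: [0.509, 0.491, -0.508, 0.492]
ft_force: [2.0, 0.4, -2.9]
width: 0.213
```

```bash
python3 - <<'E'
from h import *
show()
E
```

```text
t 25.12 p [ 0.481  -0.1742  0.1469] yaw -2.0 tilt [ 0.002 -0.001 -1.   ] F [ 2.   0.4 -2.9] T [ 0.22 -0.67  0.02] w 0.213 q [-0.07  0.64  0.56  2.01 -0.56  0.64  0.82]
```

Request:
carry_out --pt "0.03 0 0 2 0 0 255" --pt "0.03 0 0 4 0 0 255"

```text
time: 25.38
tcp_pos: [0.4813, -0.1743, 0.1467]
ee_rot: [0.527, 0.472, -0.525, 0.474]
ft_force: [2.6, 1.1, -3.6]
width: 0.211
```

```bash
python3 - <<'E'
from h import *
show()
E
```

```text
t 25.38 p [ 0.4813 -0.1743  0.1467] yaw -6.1 tilt [ 0.003 -0.001 -1.   ] F [ 2.6  1.1 -3.6] T [ 0.25 -0.77  0.1 ] w 0.211 q [-0.08  0.65  0.58  2.01 -0.58  0.65  0.77]
```

Request:
carry_out --pt "0 0.06 -0.03 1 0 0 255" --pt "0 0.12 -0.04 2 0 0 255"

```text
time: 25.62
tcp_pos: [0.4819, -0.174, 0.1466]
ee_rot: [0.535, 0.463, -0.534, 0.464]
ft_force: [-1.2, 0.6, -1.0]
width: 0.212
```

```bash
python3 - <<'E'
from h import *
show()
E
```

```text
t 25.62 p [ 0.4819 -0.174   0.1466] yaw -8.1 tilt [ 0.001 -0.001 -1.   ] F [-1.2  0.6 -1. ] T [0.06 0.15 0.18] w 0.212 q [-0.09  0.65  0.59  2.01 -0.59  0.65  0.74]
```

Request:
carry_out --pt "0 0 0 1 0 0 255" --pt "0 0 0 2 0 0 255"

```text
time: 25.88
tcp_pos: [0.4817, -0.174, 0.1466]
ee_rot: [0.543, 0.453, -0.542, 0.454]
ft_force: [0.6, 0.6, -1.9]
width: 0.213
```

```bash
python3 - <<'E'
from h import *
show()
E
```

```text
t 25.88 p [ 0.4817 -0.174   0.1466] yaw -10.2 tilt [ 0.001 -0.001 -1.   ] F [ 0.6  0.6 -1.9] T [ 0.05 -0.26  0.3 ] w 0.213 q [-0.1   0.66  0.6   2.01 -0.6   0.66  0.71]
```

Torque is now rising (0.18 → 0.30 N m). I'll take small steps.

Request:
carry_out --pt "0 0 0 0.8 0 0 255" --pt "0 0 0 1.5 0 0 255"

```text
time: 26.12
tcp_pos: [0.4818, -0.1741, 0.1466]
ee_rot: [0.548, 0.446, -0.548, 0.447]
ft_force: [0.2, 1.3, -3.0]
width: 0.214
```

```bash
python3 - <<'E'
from h import *
show()
E
```

```text
t 26.12 p [ 0.4818 -0.1741  0.1466] yaw -11.7 tilt [ 0.001 -0.001 -1.   ] F [ 0.2  1.3 -3. ] T [ 0.01 -0.29  0.42] w 0.214 q [-0.1   0.66  0.61  2.01 -0.6   0.66  0.69]
```

Request:
carry_out --pt "0 0 0 0.8 0 0 255" --pt "0 0 0 1.5 0 0 255"

```text
time: 26.38
tcp_pos: [0.4818, -0.1741, 0.1466]
ee_rot: [0.554, 0.439, -0.554, 0.44]
ft_force: [0.6, 0.1, -2.9]
width: 0.21
```

```bash
python3 - <<'E'
from h import *
show()
E
```

```text
t 26.38 p [ 0.4818 -0.1741  0.1466] yaw -13.2 tilt [ 0.001 -0.001 -1.   ] F [ 0.6  0.1 -2.9] T [ 0.01 -0.23  0.56] w 0.21 q [-0.11  0.66  0.61  2.01 -0.61  0.66  0.67]
```

Request:
carry_out --pt "0 0 0 0.5 0 0 255" --pt "0 0 0 0.5 0 0 255" --pt "0 0 0 0.5 0 0 255"

```text
time: 26.75
tcp_pos: [0.4818, -0.1741, 0.1466]
ee_rot: [0.556, 0.436, -0.556, 0.437]
ft_force: [0.5, 0.4, -1.5]
width: 0.214
```

```bash
python3 - <<'E'
from h import *
show(); im=optics.grab_frame("wrist"); cv2.imwrite("pics/w15.png",im[:,:,::-1]);show()
E
```

```text
t 26.75 p [ 0.4818 -0.1741  0.1466] yaw -13.7 tilt [ 0.001 -0.001 -1.   ] F [ 0.5  0.4 -1.5] T [-0.03 -0.27  0.53] w 0.214 q [-0.11  0.66  0.62  2.01 -0.61  0.66  0.67]
t 26.8 p [ 0.4818 -0.1741  0.1466] yaw -13.7 tilt [ 0.001 -0.001 -1.   ] F [ 1.   0.7 -3. ] T [-0.   -0.29  0.51] w 0.213 q [-0.11  0.66  0.62  2.01 -0.61  0.66  0.67]
```

View pics/w15.png

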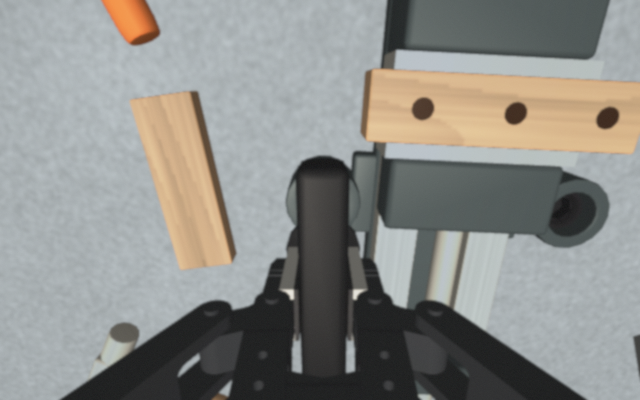

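Request:
carry_out --pt "0 0 0 -2.5 0 0 255" --pt "0 0 0 -5.5 0 0 255" --pt "-0.5 0 0 -5.5 0 0 255" --pt "-1.5 0 0 -5.5 0 0 255" --pt "-3 0 0 -5.5 0 0 255" --pt "-6 0 0 -5.5 0 0 255" --pt "-8 0 0 -5.5 0 0 255" --pt "-8 0 6 -5.5 0 0 255" --pt "-8 0 8 -5.5 0 0 255" --pt "-8 0 8 -5.5 0 0 255"

```text
time: 28.05
tcp_pos: [0.4616, -0.2539, 0.228]
ee_rot: [0.536, 0.461, -0.536, 0.463]
ft_force: [-0.3, 0.9, -2.2]
width: 0.209
```

```bash
python3 - <<'E'
from hexang import *
show()
c=optics.get_calibration("wrist"); im=optics.grab_frame("wrist"); cv2.imwrite("pics/w16.png",im[:,:,::-1])
u,v=proj("",[.4808,-.1743,.028],c).astype(int); print(u,v)
m=((im.mean(2)<58)*255).astype(np.uint8)[v-20:v+20,u-20:u+20].copy()
cs,_=cv2.findContours(m,cv2.RETR_CCOMP,cv2.CHAIN_APPROX_NONE)
for k in cs:
    if len(k)>40: e=cv2.fitEllipse(k); X=ray("",u-20+e[0][0],v-20+e[0][1],.028,c); print(len(k),e,X)
ana(im,c,X[:2],"w16")
show()
print(rel([.481,-.1743,.32],95.3)); print(rel([.525,.359,.32],95.3))
E
```

```text
t 28.05 p [ 0.4616 -0.2539  0.228 ] yaw -8.5 tilt [ 0.002 -0.002 -1.   ] F [-0.3  0.9 -2.2] T [0.12 0.01 0.01] w 0.209 q [-0.    0.56  0.69  1.89 -0.47  0.85  0.78]
331 82
79 ((20.546283721923828, 19.239139556884766), (26.802167892456055, 28.109399795532227), 5.746754169464111) [ 0.4809589  -0.17360959  0.028     ]
70 ((19.930456161499023, 19.58040428161621), (24.24932861328125, 25.79019546508789), 5.483063220977783) [ 0.48036635 -0.17381724  0.028     ]
82 ((19.569652557373047, 19.544673919677734), (37.952613830566406, 39.794654846191406), 21.3424015045166) [ 0.48004755 -0.17373858  0.028     ]
w16 0.018 8.4 mean 84.9 A6 0.76 vertex heading mod60 26.8 A12 0.04 A1 1.4
w16 0.018 8.8 mean 82.3 A6 0.8 vertex heading mod60 27.5 A12 0.16 A1 1.2
w16 0.018 9.2 mean 79.0 A6 0.68 vertex heading mod60 26.9 A12 0.26 A1 0.7
w16 0.018 9.6 mean 74.7 A6 0.25 vertex heading mod60 25.8 A12 0.34 A1 0.9
w16 0.028 8.4 mean 83.3 A6 0.79 vertex heading mod60 27.2 A12 0.11 A1 2.1
w16 0.028 8.8 mean 80.5 A6 0.69 vertex heading mod60 26.0 A12 0.23 A1 1.8
w16 0.028 9.2 mean 76.7 A6 0.22 vertex heading mod60 23.0 A12 0.33 A1 1.2
w16 0.028 9.6 mean 71.9 A6 0.29 vertex heading mod60 6.2 A12 0.45 A1 0.8
t 28.1 p [ 0.4623 -0.2519  0.2275] yaw -8.3 tilt [ 0.002 -0.    -1.   ] F [-0.3  0.2 -4.4] T [ 0.05 -0.02  0.01] w 0.21 q [-0.01  0.56  0.69  1.9  -0.47  0.85  0.78]
(array([-9.25,  0.74, -7.95]), array([-1.036e+02,  1.000e-01, -1.000e-01]))
(array([ -9.26,  -2.63, -61.36]), array([-1.036e+02,  1.000e-01, -1.000e-01]))
```

View pics/w16.png

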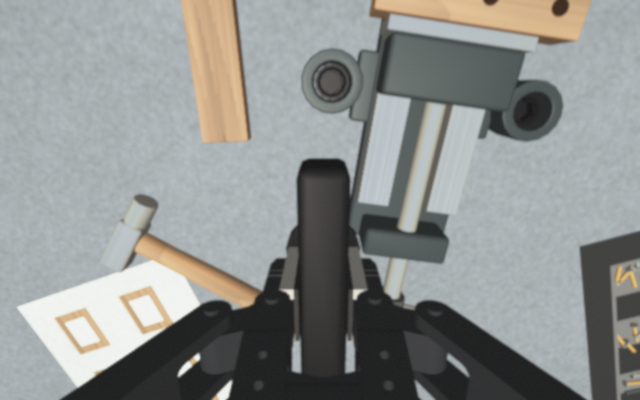

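Request:
carry_out --pt "-4 0 -3 -8 0 0 255" --pt "-8 -0.4 -9 -18 0 0 255" --pt "-9.3 -0.7 -15 -28 0 0 255" --pt "-9.3 -0.9 -21 -38 0 0 255" --pt "-9.3 -1.2 -27 -48 0 0 255" --pt "-9.3 -1.4 -33 -58 0 0 255" --pt "-9.3 -1.7 -39 -68 0 0 255" --pt "-9.3 -1.9 -45 -78 0 0 255" --pt "-9.3 -2.2 -51 -88 0 0 255" --pt "-9.3 -2.4 -57 -97 0 0 255" --pt "-9.3 -2.6 -60.5 -103.6 0 0 255" --pt "-9.3 -2.6 -61.4 -103.6 0 0 255" --pt "-9.3 -2.6 -61.4 -103.6 0 0 255" --pt "-9.3 -2.6 -61.4 -103.6 0 0 255" --pt "-9.3 -2.6 -61.4 -103.6 0 0 255"

```text
time: 29.98
tcp_pos: [0.5256, 0.3579, 0.3207]
ee_rot: [-0.032, 0.706, 0.031, 0.707]
ft_force: [0.2, 0.1, -3.5]
width: 0.21
```

```bash
python3 - <<'E'
from h import *
show(); print(rel([.525,.359,.25],95.3))
im=optics.grab_frame("side")[:,:,::-1]; crop(im,190,0,150,150,4,"pics/s17.png"); c=optics.get_calibration("wrist"); w=optics.grab_frame("wrist"); cv2.imwrite("pics/w17.png",w[:,:,::-1]); show()
E
```

```text
t 29.98 p [0.5256 0.3579 0.3207] yaw 95.1 tilt [ 0.002 -0.001 -1.   ] F [ 0.2  0.1 -3.5] T [-0.06 -0.05 -0.  ] w 0.21 q [-0.77  0.55  0.22  1.46 -0.12  1.14  1.13]
(array([ 7.07,  0.12, -0.06]), array([-0.2,  0.1,  0.1]))
t 30.07 p [0.5256 0.3584 0.3207] yaw 95.2 tilt [ 0.002 -0.001 -1.   ] F [-0.4 -0.3 -2.7] T [-0.03 -0.    0.01] w 0.21 q [-0.77  0.55  0.22  1.46 -0.12  1.14  1.13]
```

View pics/s17.png

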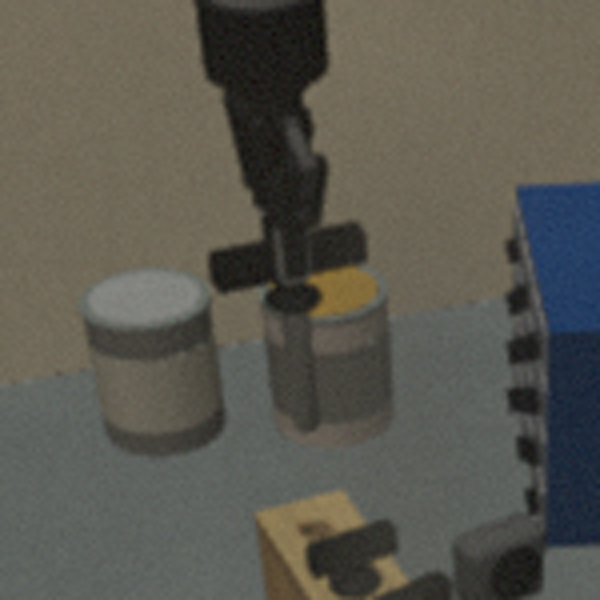

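View pics/w17.png

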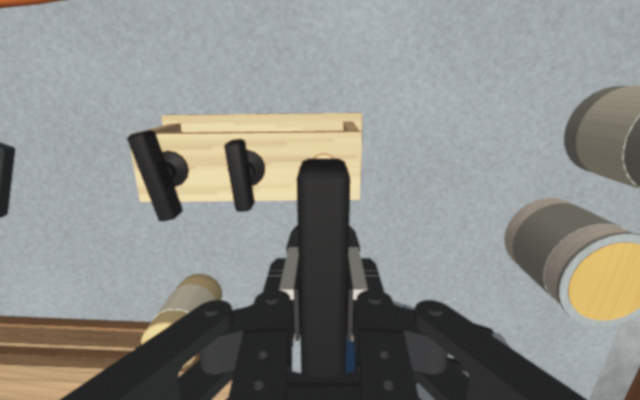

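Request:
carry_out --pt "2 0.06 -0.05 0 0 0 255" --pt "4.5 0.06 -0.05 0 0 0 255" --pt "6.5 0.06 -0.05 0 0 0 255" --pt "7 0.06 -0.05 0 0 0 255" --pt "7 0.06 -0.05 0 0 0 255" --pt "7 0.06 -0.05 0 0 0 255"

```text
time: 30.82
tcp_pos: [0.5258, 0.3592, 0.2518]
ee_rot: [-0.032, 0.705, 0.032, 0.708]
ft_force: [-0.4, -0.7, -3.6]
width: 0.216
```

```bash
python3 - <<'E'
from h import *
show(); print(rel([.525,.359,.24],95.3))
im=optics.grab_frame("side")[:,:,::-1]; u,v=proj("side",[.525,.359,.11]).astype(int); crop(im,u-35,v-50,70,80,7,"pics/s18.png"); show(); print(u,v)
E
```

```text
t 30.82 p [0.5258 0.3592 0.2518] yaw 95.2 tilt [ 0.003  0.001 -1.   ] F [-0.4 -0.7 -3.6] T [-0.   -0.03 -0.02] w 0.216 q [-0.77  0.61  0.2   1.56 -0.14  0.99  1.14]
(array([ 1.18, -0.02, -0.08]), array([-0.1,  0.2, -0. ]))
t 30.88 p [0.5257 0.3592 0.2518] yaw 95.2 tilt [ 0.003  0.001 -1.   ] F [-0.4 -0.2 -2.8] T [-0.02  0.07 -0.02] w 0.218 q [-0.77  0.61  0.2   1.56 -0.14  0.99  1.14]
267 130
```

View pics/s18.png

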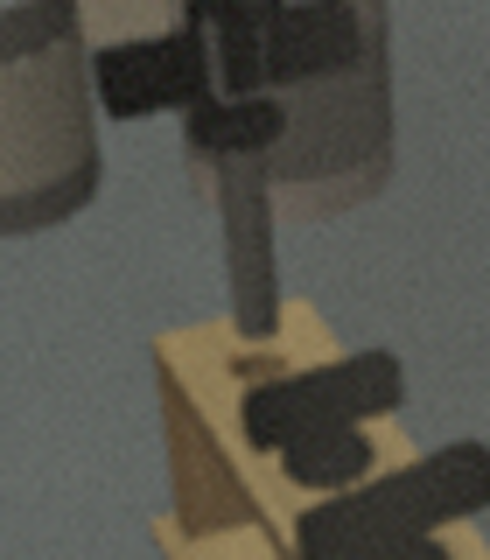

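Request:
carry_out --pt "0.5 -0.02 -0.07 0 0.2 0 255" --pt "1 -0.02 -0.07 0 0.2 0 255" --pt "1.5 -0.02 -0.07 0 0.2 0 255" --pt "2 -0.02 -0.07 0 0.2 0 255" --pt "2.5 -0.02 -0.07 0 0.2 0 255" --pt "3 -0.02 -0.07 0 0.2 0 255"

```text
time: 31.62
tcp_pos: [0.5251, 0.359, 0.2214]
ee_rot: [-0.032, 0.706, 0.032, 0.706]
ft_force: [0.2, -0.4, -3.9]
width: 0.213
```

```bash
python3 - <<'E'
from h import *
show(); print(rel([.525,.359,.141],95.3))
E
```

```text
t 31.62 p [0.5251 0.359  0.2214] yaw 95.2 tilt [-0.  0. -1.] F [ 0.2 -0.4 -3.9] T [-0.   -0.01  0.04] w 0.213 q [-0.76  0.64  0.2   1.59 -0.15  0.93  1.15]
(array([ 8.04,  0.  , -0.01]), array([-0.1, -0. , -0. ]))
```

Request:
carry_out --pt "1.5 0 0 0 0 0 255" --pt "3 0 0 0 0 0 255" --pt "4.5 0 0 0 0 0 255" --pt "6 0 0 0 0 0 255" --pt "7 0 0 0 0 0 255" --pt "7.6 0 0 0 0 0 255" --pt "7.8 0 0 0 0 0 255" --pt "7.8 0 0 0 0 0 255"

```text
time: 32.62
tcp_pos: [0.5253, 0.3591, 0.1436]
ee_rot: [-0.032, 0.706, 0.032, 0.707]
ft_force: [1.6, -0.2, -3.7]
width: 0.209
```

Request:
carry_out --pt "0.1 0 0 0 0 0 255" --pt "0.2 0 0 0 0 0 255" --pt "0.2 0 0 0 0 0 255"

```text
time: 33.0
tcp_pos: [0.5253, 0.3592, 0.1417]
ee_rot: [-0.032, 0.706, 0.032, 0.707]
ft_force: [0.0, -0.4, -3.0]
width: 0.209
```

```bash
python3 - <<'E'
from h import *
show(); print(rel([.525,.359,.141],95.3))
E
```

```text
t 33.0 p [0.5253 0.3592 0.1417] yaw 95.2 tilt [ 0.     0.001 -1.   ] F [ 0.  -0.4 -3. ] T [-0.01 -0.03  0.02] w 0.209 q [-0.75  0.73  0.17  1.66 -0.17  0.77  1.16]
(array([ 0.07, -0.02, -0.03]), array([-0.1,  0. , -0. ]))
```

Request:
carry_out --pt "0.05 0 0 0 0 0 255" --pt "0.1 0 0 0 0 0 255" --pt "0.1 0 0 0 0 0 255"

```text
time: 33.38
tcp_pos: [0.5254, 0.3592, 0.1412]
ee_rot: [-0.032, 0.706, 0.032, 0.707]
ft_force: [-1.4, -1.0, 2.1]
width: 0.212
```

Request:
carry_out --pt "0.05 0 0 0 0 0 255" --pt "0.05 0 0 0 0 0 255"

```text
time: 33.62
tcp_pos: [0.5254, 0.3592, 0.1412]
ee_rot: [-0.032, 0.706, 0.032, 0.707]
ft_force: [-2.2, -1.0, 5.5]
width: 0.212
```

Request:
carry_out --pt "0 0 0 0 0 0 180" --pt "0 0 0 0 0 0 140" --pt "0 0 0 0 0 0 80" --pt "0 0 0 0 0 0 80" --pt "0 0 0 0 0 0 80" --pt "0 0 0 0 0 0 80" --squeeze 30

```text
time: 34.38
tcp_pos: [0.5254, 0.3592, 0.1412]
ee_rot: [-0.032, 0.706, 0.032, 0.707]
ft_force: [-0.0, 0.5, -0.4]
width: 0.681
```

```bash
python3 - <<'E'
from h import *
show(); w=optics.grab_frame("wrist"); cv2.imwrite("pics/w19.png",w[:,:,::-1])
E
```

```text
t 34.38 p [0.5254 0.3592 0.1412] yaw 95.2 tilt [ 0.001  0.001 -1.   ] F [-0.   0.5 -0.4] T [-0.07 -0.01  0.01] w 0.681 q [-0.75  0.74  0.17  1.66 -0.17  0.76  1.17]
```

View pics/w19.png

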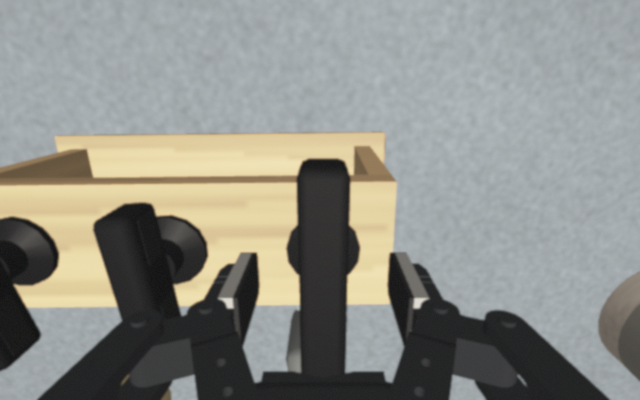

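Request:
carry_out --pt "-1 0 0 0 0 0 80" --pt "-3 0 0 0 0 0 80" --pt "-6 0 0 0 0 0 80" --pt "-10 0 0 0 0 0 80" --pt "-15 0 0 0 0 0 40" --pt "-18 0 0 0 0 0 0" --pt "-18 0 0 0 0 0 0" --pt "-18 0 0 0 0 0 0"

```text
time: 35.42
tcp_pos: [0.5248, 0.3587, 0.3209]
ee_rot: [-0.032, 0.706, 0.032, 0.706]
ft_force: [-0.8, -0.2, -1.3]
width: 1.004
```

```bash
python3 - <<'E'
from h import *
show(); c=optics.get_calibration("wrist"); w=optics.grab_frame("wrist"); cv2.imwrite("pics/w20.png",w[:,:,::-1]); s=optics.grab_frame("side"); cv2.imwrite("pics/s20.png",s[:,:,::-1]); show()
crop(s[:,:,::-1],230,100,100,110,5.4,"pics/s20c.png")
E
```

```text
t 35.42 p [0.5248 0.3587 0.3209] yaw 95.2 tilt [-0.     0.001 -1.   ] F [-0.8 -0.2 -1.3] T [ 0.03  0.   -0.04] w 1.004 q [-0.77  0.55  0.22  1.46 -0.12  1.14  1.13]
t 35.52 p [0.5246 0.3586 0.3199] yaw 95.2 tilt [-0.001 -0.    -1.   ] F [-1.   0.2 -0.6] T [-0.03 -0.02 -0.  ] w 1.002 q [-0.77  0.55  0.22  1.46 -0.12  1.14  1.13]
```

View pics/w20.png

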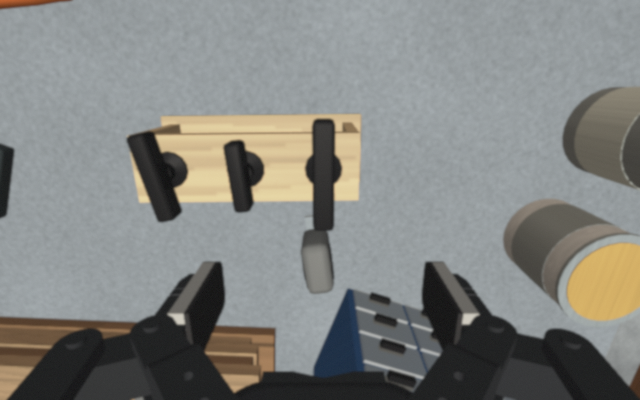

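View pics/s20c.png

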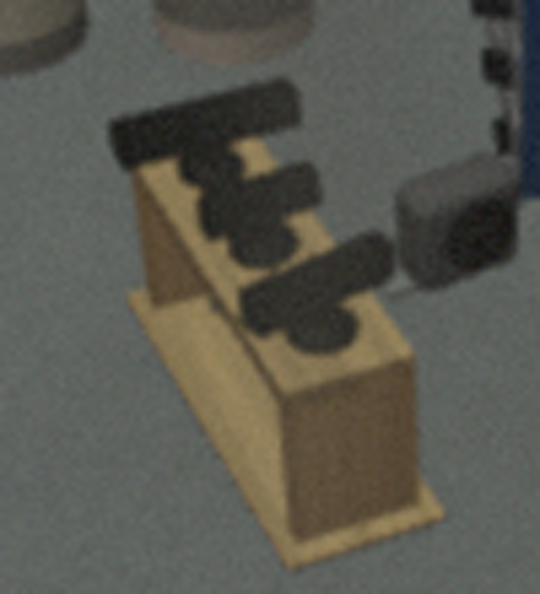

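View pics/s20.png

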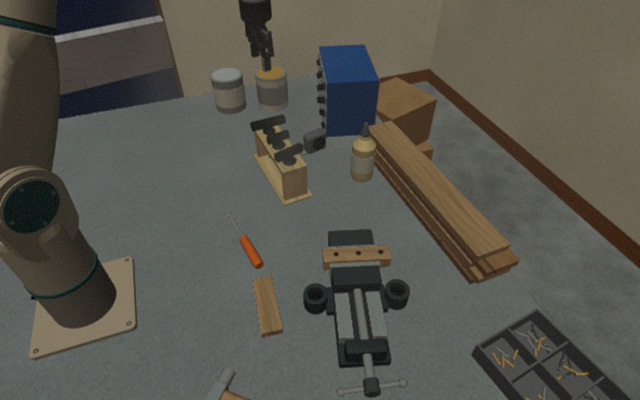

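```bash
python3 - <<'E'
from rig import job
print(job.sign_off())
E
```

```text
the job is handed in; nothing more can be done
None
```

The bolt is tight as far as I can measure, and the large key hangs upright on its collar in its own hole. It is released with the gripper clear. I handed the job in at about 35.5 s of the 64 s.

**Getting into the socket:** I measured the hexagon's angle from the wrist camera before taking the key. The key therefore went straight to the socket floor. No turning on the ledge was needed, and the upward push never exceeded about 9 N.

**Tightening:** the first turn did not go cleanly. The torque rose to about 0.57 N m near the stop, then fell away while the key kept turning, 96° in all. That is more than the bolt can travel, so I think the key slipped past the stop inside the socket.
- I lifted the key out and looked at the hexagon, which had turned about 46°. I then put the key back in.
- On the second push the torque climbed from 0.18 to 0.56 N m, then held at 0.51–0.53 while I waited. That is well above the bolt's free resistance of 0.2 N m.
- The hexagon did not move during that push: it read about 28° before and 27° after.

**What stays uncertain:**
- The bolt's angle cannot be read directly, so "tight" rests on the torque and on the hexagon not moving.
- Under that load the key stood about 11° past the hexagon, more than the roughly 4° of play I worked out. I have no explanation for that.

**Last pictures:** the large key looks the same as at the start. The other two keys, the vice and the things lying about look unmoved, as far as the last side view shows.

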